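Stack the coupons in the scanner fixture with the step wedge

ROBOT

A 6-joint arm with a two-finger parallel gripper is mounted at the origin on the work surface. World frame = base frame: x ahead of the robot, y to its left, z up, the work surface at z = 0. Lengths are in mm, angles in degrees, forces in N, time in s.
With the tool pointing down it reaches from about 350 to 850 mm from the base axis. Payload 8.1 kg.
Tool frame: the origin (TCP) lies at the very end of the fingers, on their centre line; the grasp point (between the pads) lies 19 mm behind it (r.grip_depth is the distance from the TCP to the grasp point, in mm); y points along the fingers, z is the direction in which the jaws open and shut, and the axes are right-handed (so a half turn about y gives the same grasp; the last joint's range is limited). The gripper opens to 85 mm and grips with 20 to 120 N. Pads are 22 mm wide; open, the fingers measure 114 mm over their backs; the gripper's body (76 mm by 85 mm) begins 54 mm behind the grasp point. The pads swing forward as they close: fully open they stand 13 mm farther back than shut.
Start: joints at [-69.809, 7.471, 85.268, -0, 87.261, -4.893], TCP at [254.389, -543.408, 231.292] pointing down, gripper open.
Joint ranges: [-169.43, 169.43], [-51.17, 129.36], [1.28, 143.12], [-76.62, 256.62], [0, 156.53], [-152.29, 152.29]. Speed limits (degrees/s): [136.94, 136.94, 159.86, 180, 180, 180].

INTERFACE

Orientations are given as [roll, pitch, yaw] about the fixed x, y, z axes, in that order (R = Rz(yaw) Ry(pitch) Rx(roll)).
In Python, from bench import readout, eyes, r gives the robot as it stands. The module is installed in compiled form; this text tells all that it offers.
- The arm moves only by the tool move_arm, never from a script. Its argument "motion" is text: rows parted by semicolons, each of 6 numbers parted by spaces: the shift along the world's x, y, z in cm, then the turn, a rotation vector about the world's x, y, z in degrees. A call has 1 to 10 rows; each row is the pose to reach, as a shift and turn from the pose commanded when the call began; what a row does not reach only later rows make up. A row lasts 1/12 s, in which the tool goes at most 41.7 mm and 7.16 degrees, less where a joint would pass 70% of its speed; a pose out of reach is approached as far as the arm can. A call with a gripper value outside its range is refused whole. "fingers" is the finger opening in cm, from 0 to 8.54, set as the call begins (left out, the last holds). The fingers move at their own pace and stop on an object; "squeeze" is the grip in N (left out, the last holds). Time passes only in rows, so rows that repeat a pose let the fingers close. It gives the time, the measured TCP pose, the force and the opening at its end, in the units of the state.
- readout.sense(): the state, without advancing time (a new reading comes with each control period).
- eyes.snapshot(name): name is "side" or "top"; returns a dict with "image" (384x512x3 uint8, blue, green, red), "fx", "fy", "cx", "cy" (pixels), "world_to_cam" (4x4, takes a point from world to camera coordinates). Camera axes: x right, y down, z forward; pixel columns grow to the right and rows downward; lengths in mm; the calibration is good to about 2 mm. A picture is of the moment at which its call begins. There is no depth.
- r.hand_in(): hands the job in, once; it reports no verdict.
The state is a dict: "time": time; "joint_pos": joint angles; "qd": joint speeds; "joint_efforts": joint torques, N m; "tool_pos": TCP position; "tcp_rot": TCP orientation; "ft_force": force on the tool from outside, world axes, zero at the start; "wrist_torque": the same for the moment, N m; "finger_gap": finger opening in mm.
Only numpy, scipy, OpenCV 4.12 (cv2) and the standard library are available. Lean on these libraries where they do the work, as an engineer would, in place of code of your own. Each camera call takes 0.05 s, during which the arm holds its last target. There are 200 camera calls.

TASK

Set up the scan: stack all the aluminium coupons from the bench flat on one another in the corner of the fixture on the rotary stage, squared up tight against both fences. Then pick the step wedge out of the hardware crate, stand it on the fixture plate and butt its thick end flush against the open end of the stack, in line with it, and after that set the steel block with the holes, also from the crate, on the middle of the stack to hold it down. The other hardware stays in the crate, and the other things on the bench are left alone.

Things in the scene. Friction and masses are not known exactly. Their poses are not given: they have to be found in the camera images.
- fixture: the fixture: matt black tooling plate 250 (x) x 120 mm (y) on a round black rotary stage fixed to the bench (z = 0), plate top 45 mm above the bench; origin on the bench under the plate's centre. Two steel fences 48 mm high stand on the plate and make a corner; its -x end and +y side are open
- seat (a point): on the plate top at fixture x = +45, y = -5 mm: a coupon touching both fences lies with its middle over this point; axes as the fixture's. The end fence is a bar 110 mm long, 15 mm thick, across the fixture's +x end, inner face at fixture x = +110 mm
- butt (a point): on the plate top at fixture x = -20, y = -5 mm: under the middle of the open (-x) end face of a stack touching both fences; axes as the fixture's. The side fence (inner face at fixture y = -30 mm) is two stop blocks 16 mm thick at fixture x = -10 to +10 and +75 to +110 mm, with a 65 mm opening between them, room for a finger beside a coupon
- wedge: aluminium step wedge, the target in the crate: a little staircase 60 mm long (x) and 40 mm wide (y), four steps each 15 mm long, 10, 20, 30 and 40 mm high from its -x end to its +x end (the thick end); origin at the middle of its underside; about 0.17 kg, varies. At the start it stands on its flat underside on the crate's floor
- wedge_face (a point): lower edge's middle of the wedge's thick end face (x = +30 mm in the wedge, at its underside); axes as the wedge's
- block: hold-down block, in the crate: steel block 60 (x) x 40 (y) x 35 mm (z) with rows of dark holes in its faces, about 0.6 kg, varies, standing on the crate's floor at the start; origin at the middle of its underside
- block_center (a point): the middle of the steel block's volume
- crate: open grey hardware crate fixed to the bench on the right, 290 (x) x 250 (y) mm, walls 62 mm high and 5 mm thick, floor 5 mm thick; origin under its middle
- spare: plain aluminium offcut in the crate, 45 (x) x 30 (y) x 20 mm high, no steps and no holes; stays there
- bolt: steel hex bolt lying in the crate, 62 mm long (x), shank 12 mm, head 21 mm across; stays there
- rod: piece of steel rod lying in the crate, 66 mm long (x), 16 mm thick; stays there
- bracket: dark steel angle bracket in the crate, 50 x 36 mm foot (x, y) 5 mm thick, with a 5 mm upright 38 mm high along its +x edge; stays there
- collar: steel collar in the crate, 28 mm across, 12 mm high; stays there
- nut: dark steel hex nut in the crate, 27 mm across, 13 mm high; stays there
- stud: short steel stud lying in the crate, 40 mm long (x), 12 mm thick; stays there
- lensring: black lens cap on the bench, 50 mm across, 14 mm high; not part of the job
- driver: screwdriver lying on the bench, 160 mm long; not part of the job
- hexkey: black hex key lying on the bench, 100 mm long; not part of the job
- vial: small amber jar standing on the bench, 36 mm across, 55 mm high; not part of the job
- coupon1: aluminium coupon, a flat plate 130 (x) x 50 (y) x 8 mm (z), 0.14 kg, lying flat on the bench at the left at the start; origin at the middle of its underside. Three to five such coupons are there; the rest are absent
- coupon2: aluminium coupon, a flat plate 130 (x) x 50 (y) x 8 mm (z), 0.14 kg, lying flat on the bench at the left at the start; origin at the middle of its underside. Three to five such coupons are there; the rest are absent
- coupon3: aluminium coupon, a flat plate 130 (x) x 50 (y) x 8 mm (z), 0.14 kg, lying flat on the bench at the left at the start; origin at the middle of its underside. Three to five such coupons are there; the rest are absent
- coupon4: aluminium coupon, a flat plate 130 (x) x 50 (y) x 8 mm (z), 0.14 kg, lying flat on the bench at the left at the start; origin at the middle of its underside. Three to five such coupons are there; the rest are absent
- coupon5: aluminium coupon, a flat plate 130 (x) x 50 (y) x 8 mm (z), 0.14 kg, lying flat on the bench at the left at the start; origin at the middle of its underside. Three to five such coupons are there; the rest are absent

How it is judged (in metres and radians):
On the way, in this order (a step that is already met when the one before it is completed fails the run):
1. all the coupons are stacked flat in the corner, touching both fences (x of coupon1 in the frame of seat between -0.003 and 0.003 m and y of coupon1 in the frame of seat between -0.003 and 0.003 m and z of coupon1 in the frame of seat between -0.004 and 0.037 m and angle between the x axis of each of coupon1, coupon2, coupon3, coupon4, coupon5 and the x axis of fixture, either way round below 0.035 rad and angle between the z axis of each of coupon1, coupon2, coupon3, coupon4, coupon5 and the z axis of fixture, either way round below 0.05 rad and x of coupon2 in the frame of seat between -0.003 and 0.003 m and y of coupon2 in the frame of seat between -0.003 and 0.003 m and z of coupon2 in the frame of seat between -0.004 and 0.037 m and x of coupon3 in the frame of seat between -0.003 and 0.003 m and y of coupon3 in the frame of seat between -0.003 and 0.003 m and z of coupon3 in the frame of seat between -0.004 and 0.037 m and x of coupon4 in the frame of seat between -0.003 and 0.003 m and y of coupon4 in the frame of seat between -0.003 and 0.003 m and z of coupon4 in the frame of seat between -0.004 and 0.037 m and x of coupon5 in the frame of seat between -0.003 and 0.003 m and y of coupon5 in the frame of seat between -0.003 and 0.003 m and z of coupon5 in the frame of seat between -0.004 and 0.037 m), for 0.2 s.
2. the step wedge stands on the plate with its thick end flush against the open end of the stack (x of wedge_face in the frame of butt between -0.003 and 0.003 m and y of wedge_face in the frame of butt between -0.008 and 0.008 m and z of wedge_face in the frame of butt between -0.004 and 0.004 m and angle between the x axis of wedge and the x axis of fixture, either way round below 0.05 rad and angle between the z axis of wedge and the z axis of fixture, either way round below 0.05 rad), for 0.2 s.
3. the steel block lies on the middle of the stack (horizontal distance between block_center and seat below 0.015 m and z of block_center in the frame of seat above 0.036 m), for 0.2 s.
At the end, for the whole second after the job is handed in: every coupon lies flat in the stack within 3 mm of touching each fence and 2 deg of square; wedge on the plate, thick end within 3 mm of the stack's end, within 8 mm of in line, 3 deg of square; block on the stack within 15 mm of its middle; all at rest; other hardware in the crate (all of step 1 and all of step 2 and all of step 3 and x of spare in the frame of crate between -0.145 and 0.145 m and y of spare in the frame of crate between -0.125 and 0.125 m and height (world z) of each of spare, bolt, rod, bracket, collar, nut, stud below 0.07 m and x of bolt in the frame of crate between -0.145 and 0.145 m and y of bolt in the frame of crate between -0.125 and 0.125 m and x of rod in the frame of crate between -0.145 and 0.145 m and y of rod in the frame of crate between -0.125 and 0.125 m and x of bracket in the frame of crate between -0.145 and 0.145 m and y of bracket in the frame of crate between -0.125 and 0.125 m and x of collar in the frame of crate between -0.145 and 0.145 m and y of collar in the frame of crate between -0.125 and 0.125 m and x of nut in the frame of crate between -0.145 and 0.145 m and y of nut in the frame of crate between -0.125 and 0.125 m and x of stud in the frame of crate between -0.145 and 0.145 m and y of stud in the frame of crate between -0.125 and 0.125 m and linear speed of each of coupon1, coupon2, coupon3, coupon4, coupon5, wedge, block below 0.02 m/s).
It fails at once if a bystander on the bench (lens cap, screwdriver, hex key, jar) is pushed more than 30 mm from its place (distance of any of lensring, driver, hexkey, vial from where it was at the start of the episode above 0.03 m).
Of coupon1, coupon2, coupon3, coupon4, coupon5 only 3 to 5 are there at a start; the rules pass over those that are not, and their reading is None.
At some moment in a run one of rod, spare, bolt may be knocked a few centimetres aside while the robot is not near it.
Once in a run the grip may slacken for a moment while it holds something.
It also fails if it takes over 210 s, if anything falls off the work surface, if the arm or the gripper's body presses on something with over 40 N, if the wrist force passes 120 N, or if a joint passes its speed limit or range.

## Working session

There is one attempt and no reset: what is moved stays moved. The work goes in short steps, Python scripts to look and compute and a tool call to move; the robot and the scene stay as the last step left them, time stands still between calls to the robot, and variables do not carry over. Pictures are saved under pics/ and viewed, about 12 in all and at most 16, crops included, and the job is handed in when it is done.

Besides the shell and the picture viewer there is one more tool, called as name(argument=value, ...) on one line, values as JSON. move_arm: Moves the arm, as the interface text tells. Its arguments: {"type":"object","properties":{"motion":{"type":"string"},"fingers":{"type":"number"},"squeeze":{"type":"number"}},"required":["motion"]}

```bash
mkdir -p pics; cat > h.py <<'E'
import numpy as np, cv2
from bench import readout, eyes, r
def snap(n,f):
    s=eyes.snapshot(n); cv2.imwrite(f'pics/{f}.png',s["image"]); np.savez(f'pics/{f}.npz',**s); return s
def load(f): return dict(np.load(f'pics/{f}.npz'))
def ray(s,u,v):
    M=s["world_to_cam"]; R=M[:3,:3]; c=-R.T@M[:3,3]
    d=R.T@np.array([(u-s["cx"])/s["fx"],(v-s["cy"])/s["fy"],1.]); return c,d
def at(s,u,v,z):
    c,d=ray(s,u,v); return (c+d*(z-c[2])/d[2])[:2].round(1)
def proj(s,p):
    q=s["world_to_cam"]@np.append(np.array(p,float),1); return np.array([s["fx"]*q[0]/q[2]+s["cx"],s["fy"]*q[1]/q[2]+s["cy"]]).round(1)
def tri(s1,a,s2,b):
    c1,d1=ray(s1,*a); c2,d2=ray(s2,*b)
    A=np.stack([d1,-d2],1); t=np.linalg.lstsq(A,c2-c1,rcond=None)[0]
    p,q=c1+d1*t[0],c2+d2*t[1]; return ((p+q)/2).round(1),np.linalg.norm(p-q).round(1)
E
python3 - <<'E'
from h import *
for n in("side","top"):
    s=snap(n,n+"0"); c,d=ray(s,256,192); print(n,s["fx"],c.round(),(d/np.linalg.norm(d)).round(2))
    cv2.imwrite(f'pics/{n}0b.png',cv2.resize(s["image"],(800,600),interpolation=cv2.INTER_CUBIC))
print(readout.sense())
E
```

```text
side 351.1307804247896 [ -60. -511.  572.] [ 0.62  0.61 -0.49]
top 463.8317064093996 [ 454.   72. 1480.] [ 0.05  0.   -1.  ]
{'time': 0.1, 'joint_pos': array([-6.98088481e+01,  7.51078171e+00,  8.53236395e+01,  3.21082390e-07,
        8.72621650e+01, -4.89153310e+00]), 'qd': array([ 0.01316275, -0.05073308, -0.15677299,  0.01984081,  0.00534624,
        0.01186622]), 'joint_efforts': array([ 1.34499860e-03, -5.70949173e+01, -5.01943231e+01, -2.45233559e-04,
        8.06281896e-03, -1.15199614e-04]), 'tool_pos': array([ 254.21637571, -542.92937291,  230.34358149]), 'tcp_rot': array([-9.00962345e+01,  8.23619621e-03, -1.54917322e+02]), 'ft_force': array([-0.24873229,  0.29403632, -0.33079085]), 'wrist_torque': array([ 0.01361452, -0.04777779,  0.03016367]), 'finger_gap': 85.49384124302166}
```

View pics/top0b.png

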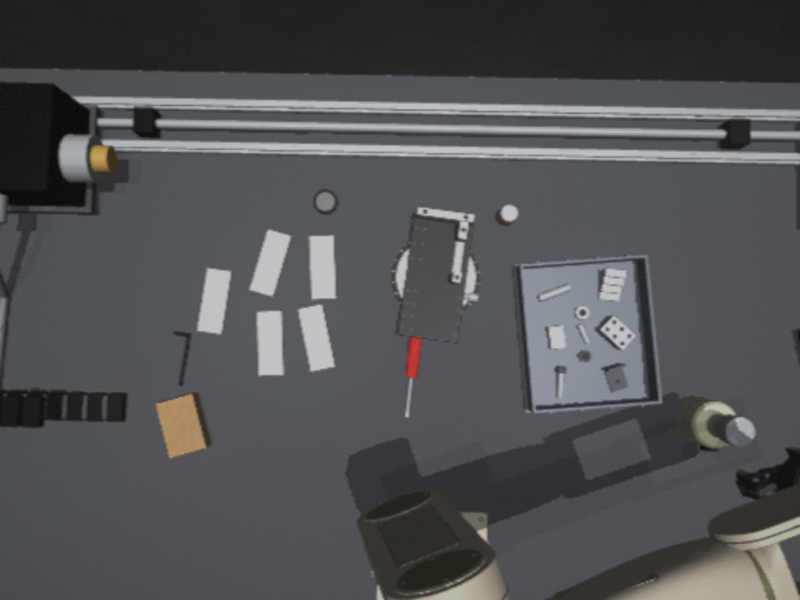

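View pics/side0b.png

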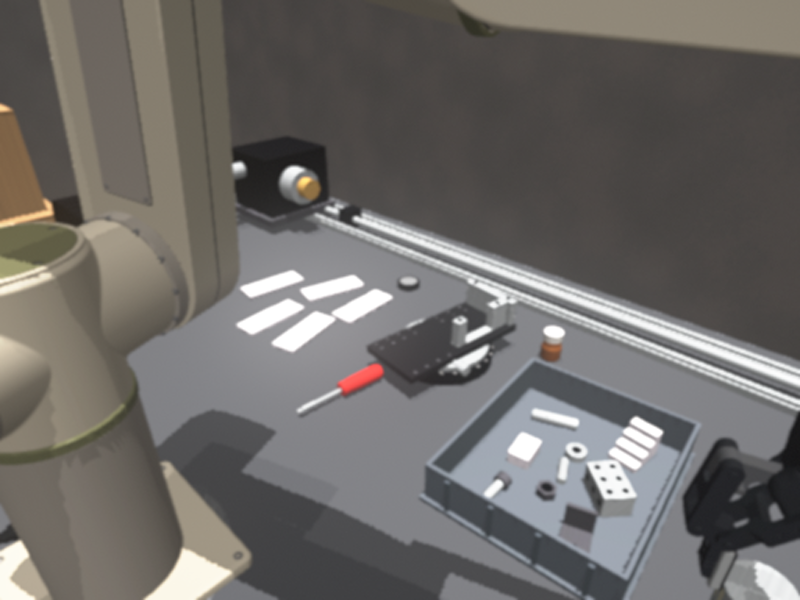

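The top view shows five coupons (800x600 px: about (214,301), (270,263), (322,267), (270,343), (316,338)). The fixture is at (437,275), with its end fence at (445,214). In the crate the wedge is at (612,284) and the holed block at (617,332). Next I zoom in on the fixture and crate and measure the coupons.

```bash
python3 - <<'E'
from h import *
t=load("top0"); s=load("side0")
def blobs(im,th,x0,x1,y0,y1,amin):
    g=im.max(2); m=np.zeros_like(g); m[y0:y1,x0:x1]=(g[y0:y1,x0:x1]>th)*255
    cs,_=cv2.findContours(m,cv2.RETR_EXTERNAL,cv2.CHAIN_APPROX_NONE)
    return [c for c in cs if cv2.contourArea(c)>amin]
for c in blobs(t["image"],140,110,225,130,250,200):
    rc=cv2.minAreaRect(c); b=cv2.boxPoints(rc)
    W=np.array([at(t,*p,8) for p in b]); e=W[1]-W[0]; f=W[2]-W[1]
    L=e if np.linalg.norm(e)>np.linalg.norm(f) else f
    print("top",np.round(rc[0],1),"xy",W.mean(0).round(1),"len",np.linalg.norm(e).round(),np.linalg.norm(f).round(),"ang",np.degrees(np.arctan2(L[1],L[0])).round(1)%180)
for c in blobs(s["image"],150,140,255,165,230,200):
    M=cv2.moments(c); u=(M["m10"]/M["m00"],M["m01"]/M["m00"]); print("side",np.round(u,1),at(s,*u,8),[at(s,*u,0)])
a=t["image"][125:225,245:315]; b=t["image"][160:265,325:425]
a=cv2.resize(a,(420,600),interpolation=cv2.INTER_CUBIC)
c=s["image"][170:245,230:340]
cv2.imwrite("pics/a.png",np.hstack([a,np.zeros((600,5,3),np.uint8)]+[np.vstack([cv2.resize(b,(375,360),interpolation=cv2.INTER_CUBIC),cv2.resize(c,(375,240),interpolation=cv2.INTER_CUBIC)])]))
E
```

```text
top [172.4 219.3] xy [435.9 336.7] len 51.0 130.0 ang 3.5999999999999943
top [202.  215.8] xy [449.  243.3] len 51.0 129.0 ang 13.5
top [136.7 192.1] xy [519.6 453.3] len 130.0 51.0 ang 172.8
top [206. 171.] xy [591.7 234.7] len 51.0 128.0 ang 1.5
top [172.6 167.8] xy [599.8 341.6] len 130.0 51.0 ang 165.0
side [200.4 199.8] [501.1 281. ] [array([509.1, 292.2])]
side [173.8 181.1] [516.8 449.2] [array([524.9, 462.8])]
```

View pics/a.png

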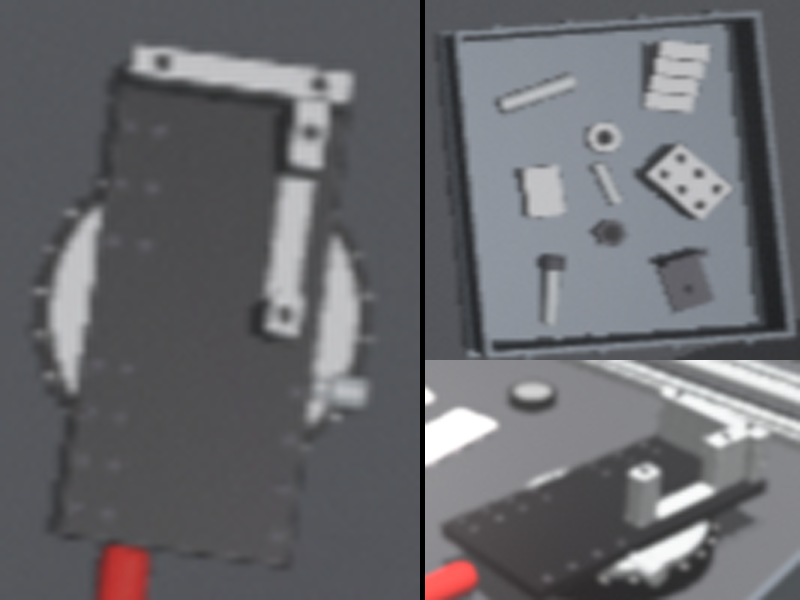

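The crop shows the fixture with its fences: end fence at the top, stop blocks at (310,130) and (285,315), and a low bright strip between them. In the crate are the wedge (4 steps, top right) and the holed block below it. Next I fit the fixture, wedge and block poses.

```bash
python3 - <<'E'
from h import *
from scipy.optimize import least_squares
t=load("top0"); s=load("side0")
L=[(-125,60,45,55,533),(-125,-60,45,288,565),(125,55,93,133,47),(125,-55,93,353,72),(-10,-30,93,262,330),(-10,-46,93,300,337),(75,-30,93,290,163),(75,-46,93,322,170),(110,-30,93,295,95)]
uv=np.array([((a[3]+.5)/6-.5+245,(a[4]+.5)/6-.5+125) for a in L]); P=np.array([a[:3] for a in L],float)
def w(p,P):
    c,q=np.cos(p[2]),np.sin(p[2]); return np.c_[p[0]+c*P[:,0]-q*P[:,1],p[1]+q*P[:,0]+c*P[:,1],P[:,2]]
f=lambda p:np.concatenate([proj(t,x)-u for x,u in zip(w(p,P),uv)])
o=least_squares(f,[590,0,-.1],diff_step=1e-3,x_scale=[1,1,.01],loss="soft_l1"); p=o.x
print("fix",p[:2].round(1),np.degrees(p[2]).round(2),o.fun.round(1))
print("seat",w(p,np.array([[45,-5,45.],[-20,-5,45]])).round(1))
print("side check block1top(-10,-30)",proj(s,w(p,np.array([[-10,-30,93.]]))[0]),"fence",proj(s,w(p,np.array([[110,55,93.]]))[0]))
# crate crop
T=lambda x,y:((x+.5)/3.75-.5+325,(y+.5)*105/360-.5+160)
for n,x,y,z in[("wedge c",677,76,25),("block",688,181,40),("wallR in",745,180,62),("wallfloorR",735,180,5),("w TL",663,42,15),("w TR",710,48,15),("w BL",645,106,15),("w BR",692,111,15),
  ("bTL",682,143,40),("bR",732,188,40),("bB",703,219,40),("bL",644,177,40)]:
    print(n,at(t,*T(x,y),z))
c=t["image"][165:215,378:415]; d=s["image"][255:345,360:450]
cv2.imwrite("pics/b.png",np.hstack([cv2.resize(c,(390,527),interpolation=cv2.INTER_CUBIC),cv2.resize(d,(410,527),interpolation=cv2.INTER_CUBIC)[:527]]))
E
```

```text
fix [575.4   0. ] -5.63 [ 2.4  0.9  2.1  0.2  0.9 -0.2  0.4 -0.2  2.2  0.1  1.2 -0.3  0.8  0.1
  0.8 -0.5  1.2 -0.1]
seat [[619.7  -9.4  45. ]
 [555.   -3.   45. ]]
side check block1top(-10,-30) [290.2 204.8] fence [298.5 179.6]
wedge c [ 575.3 -706.6]
block [ 479.4 -706.1]
wallR in [ 480.8 -740.3]
wallfloorR [ 481.7 -764.5]
w TL [ 607.4 -700.6]
w TR [ 602.6 -740. ]
w BL [ 547.9 -684.7]
w BR [ 544.1 -724. ]
bTL [ 513.5 -701.7]
bR [ 473.8 -742.1]
bB [ 445.5 -717.8]
bL [ 482.2 -670. ]
```

View pics/b.png

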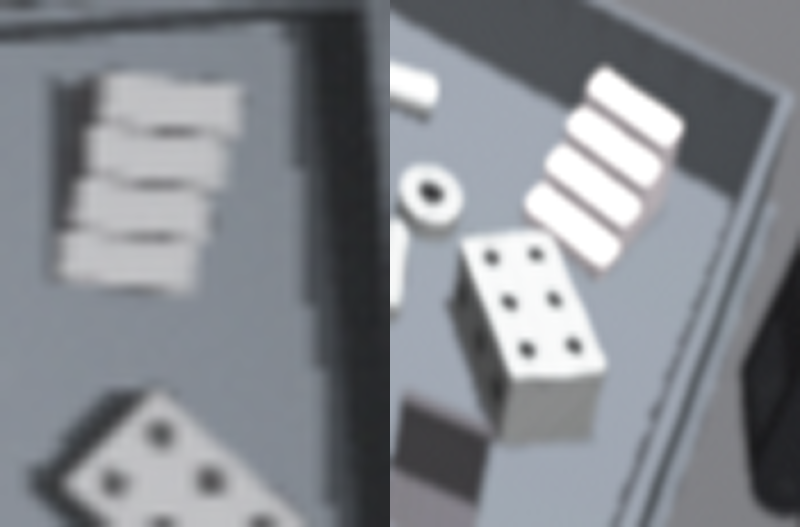

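```bash
python3 - <<'E'
from h import *
from scipy.optimize import least_squares
t=load("top0"); s=load("side0")
L=[(-125,60,45,55,533),(-125,-60,45,288,565),(125,55,93,133,47),(125,-55,93,353,72),(-10,-30,93,262,330),(-10,-46,93,300,337),(75,-30,93,290,163),(75,-46,93,322,170),(110,-30,93,295,95)]
uv=np.array([((a[3]+.5)/6-.5+245,(a[4]+.5)/6-.5+125) for a in L]); P=np.array([a[:3] for a in L],float)
def w(p,P):
    c,q=np.cos(p[2]),np.sin(p[2]); return np.c_[p[0]+c*P[:,0]-q*P[:,1],p[1]+q*P[:,0]+c*P[:,1],P[:,2]]
f=lambda p:np.concatenate([proj(t,x)-u for x,u in zip(w(p*[1,1,.01]-[0,500,0],P),uv)])
o=least_squares(f,[590,500,-10],diff_step=1e-3); p=o.x*[1,1,.01]-[0,500,0]
print("fix",p[:2].round(1),np.degrees(p[2]).round(2),o.fun.round(1))
print("seat",w(p,np.array([[45,-5,45.],[-20,-5,45]])).round(1))
for q in[(-10,-30,93.),(-10,-46,93.),(110,55,93.),(-125,60,45.),(-125,-60,45)]: print(q,"side px*800/512",proj(s,w(p,np.array([q]))[0])*800/512)
T=lambda x,y:((x-425+.5)/3.75-.5+325,(y+.5)*105/360-.5+160)
for n,x,y,z in[("wedge c",677,76,25),("block",688,181,40),("wallR in",765,180,62),("wallR bottom",752,180,5),("wall top in",600,22,62),("w TL",663,42,45),("w TR",710,48,45),("w BL",645,106,15),("w BR",692,111,15),
  ("bTL",682,143,40),("bR",732,188,40),("bB",703,219,40),("bL",644,177,40),("spare",543,190,25)]:
    print(n,at(t,*T(x,y),z))
# wedge hypotheses in side crop b: px=360+ (x-390)/410*90 ; py=255+y/527*90
a=np.array(at(t,*T(686.5,45),45)); b=np.array(at(t,*T(668.5,108),15)); 
print("thick far:",a,b,np.linalg.norm(a-b),[(proj(s,[*a,45])-[360,255])*[410/90,527/90]+[390,0],(proj(s,[*b,15])-[360,255])*[410/90,527/90]+[390,0]])
a=np.array(at(t,*T(686.5,45),15)); b=np.array(at(t,*T(668.5,108),45)); 
print("thick near:",a,b,np.linalg.norm(a-b),[(proj(s,[*a,15])-[360,255])*[410/90,527/90]+[390,0],(proj(s,[*b,45])-[360,255])*[410/90,527/90]+[390,0]])
E
```

```text
fix [575.5   4.3] -5.86 [ 0.8  0.8  0.6  0.2 -0.4 -0.3 -0.9 -0.1  0.8  0.1 -0.3 -0.3 -0.6  0.1
 -0.6 -0.5 -0.1 -0. ]
seat [[619.7  -5.2  45. ]
 [555.1   1.4  45. ]]
(-10, -30, 93.0) side px*800/512 [451.40625 319.0625 ]
(-10, -46, 93.0) side px*800/512 [458.28125 322.8125 ]
(110, 55, 93.0) side px*800/512 [464.84375 280.     ]
(-125, 60, 45.0) side px*800/512 [365.3125  344.84375]
(-125, -60, 45) side px*800/512 [411.25 377.5 ]
wedge c [ 567.9 -352. ]
block [ 471.9 -356.8]
wallR in [ 473.9 -412.6]
wallR bottom [ 474.4 -421.2]
wall top in [ 612.2 -278.3]
w TL [ 597.  -334.6]
w TR [ 592.3 -373.4]
w BL [ 540.4 -328.1]
w BR [ 536.7 -367.6]
bTL [ 506.1 -351.8]
bR [ 466.4 -393. ]
bB [ 438.  -369.1]
bL [ 474.8 -320.6]
spare [ 461.4 -240.6]
thick far: [ 594.6 -354. ] [ 539.  -347.8] 55.944615469229944 [array([638.27777778,  97.78777778]), array([561.74444444, 227.19555556])]
thick near: [ 597.6 -362.9] [ 537.3 -339.2] 64.79027704833503 [array([645.56666667, 165.12666667]), array([554.91111111, 156.92888889])]
```

The fixture is at (575.5, 4.3) with yaw -5.9°. The wedge is at about (566,-351), yaw about -6.5°, thick end towards +x. The block is at (471,-358). Next I move to the first coupon.

move_arm(motion="20 40 0 0 0 -23.6;20 40 0 0 0 -23.6;20 40 0 0 0 -23.6;20 40 0 0 0 -23.6;20 40 0 0 0 -23.6;20 40 0 0 0 -23.6;20 40 0 0 0 -23.6;20 40 0 0 0 -23.6;20 40 0 0 0 -23.6;20 40 0 0 0 -23.6", fingers=7.5, squeeze=40)

```text
time: 0.93
tool_pos: [440.5, -169.7, 231.1]
tcp_rot: [-90.0, -0.0, -178.5]
ft_force: [-0.1, 0.2, 0.7]
finger_gap: 74.8
```

move_arm(motion="8 19 0 0 0 0;13.7 37.8 -9 0 0 0;13.7 37.8 -9 0 0 0;13.7 37.8 -9 0 0 0;13.7 37.8 -9 0 0 0;13.7 37.8 -9 0 0 0;13.7 37.8 -9 0 0 0;13.7 37.8 -9 0 0 0;13.7 37.8 -9 0 0 0;13.7 37.8 -9 0 0 0")

```text
time: 1.77
tool_pos: [577.1, 208.7, 140.0]
tcp_rot: [-90.0, -0.1, -178.5]
ft_force: [0.6, 0.1, -0.5]
finger_gap: 75.3
```

move_arm(motion="1.4 2.7 -3 0 0 0;1.4 2.7 -6 0 0 0;1.4 2.7 -9 0 0 0;1.4 2.7 -11 0 0 0;1.4 2.7 -12.5 0 0 0;1.4 2.7 -13 0 0 0;1.4 2.7 -13.2 0 0 0;1.4 2.7 -13.4 0 0 0;1.4 2.7 -13.6 0 0 0;1.4 2.7 -13.6 0 0 0", fingers=6.4)

```text
time: 2.6
tool_pos: [592.4, 233.5, 6.8]
tcp_rot: [-90.0, 0.1, -178.5]
ft_force: [0.6, 0.6, -0.6]
finger_gap: 64.1
```

move_arm(motion="0 0 -.1 0 0 0;0 0 -.2 0 0 0;0 0 -.3 0 0 0;0 0 -.3 0 0 0")

```text
time: 2.93
tool_pos: [591.2, 233.3, 2.3]
tcp_rot: [-90.0, 0.0, -178.5]
ft_force: [0.3, -0.5, -0.6]
finger_gap: 63.6
```

```bash
python3 - <<'E'
from h import *
s=snap("side","s1"); t=snap("top","t1")
a=s["image"][140:240,140:290]; b=t["image"][120:220,170:270]
cv2.imwrite("pics/c.png",np.hstack([cv2.resize(a,(450,300)),cv2.resize(b,(300,300))]))
E
```

```text
(no output)
```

View pics/c.png

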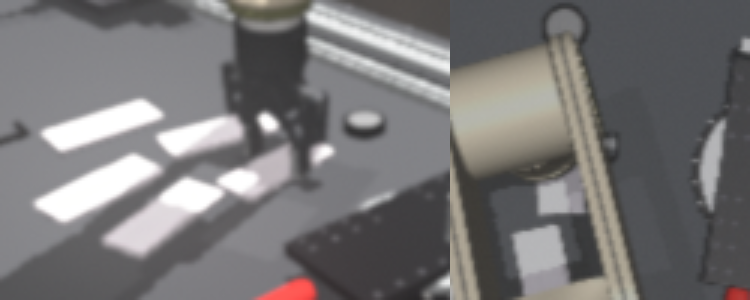

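The side view shows the fingers straddling the right-hand coupon (around crop (280,150)), and the arm hides it in the top view. I close the gripper.

move_arm(motion="0 0 0 0 0 0;0 0 0 0 0 0;0 0 0 0 0 0;0 0 0 0 0 0;0 0 0 0 0 0", fingers=3, squeeze=50)

```text
time: 3.45
tool_pos: [591.6, 233.5, 3.0]
tcp_rot: [-90.0, 0.0, -178.5]
ft_force: [-2.2, -0.1, 5.2]
finger_gap: 47.1
```

move_arm(motion="0 0 .5 0 0 0;0 0 1 0 0 0;0 0 2 0 0 0;0 0 4 0 0 0;0 0 4 0 0 0;0 0 4 0 0 0")

```text
time: 3.95
tool_pos: [592.9, 233.8, 44.3]
tcp_rot: [-90.1, 0.2, -178.5]
ft_force: [-0.1, -0.5, -1.2]
finger_gap: 47.1
```

```bash
python3 - <<'E'
from h import *
s=snap("side","s2")
a=s["image"][120:220,180:290]
cv2.imwrite("pics/d.png",cv2.resize(a,(660,600),interpolation=cv2.INTER_CUBIC))
E
```

```text
(no output)
```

View pics/d.png

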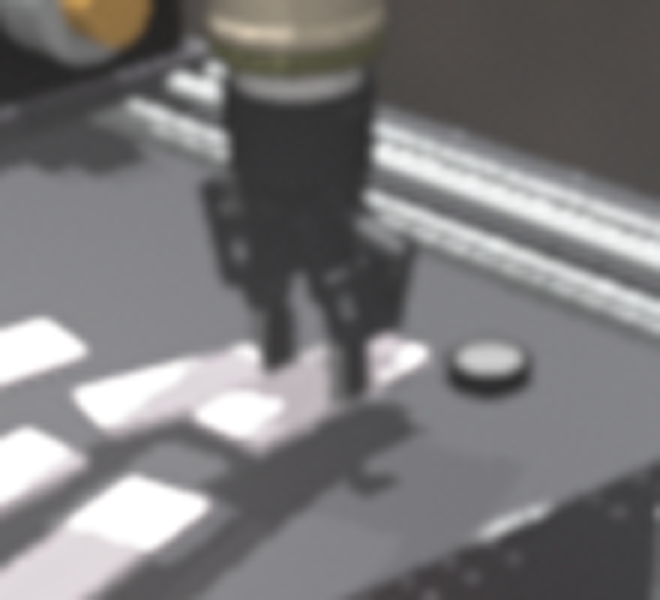

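The coupon is held level above the bench. I carry it over the seat.

move_arm(motion="0 0 4 0 0 0;0 0 8 0 0 -3;.6 -4 9 0 0 -7.4;1 -8 9 0 0 -7.4;1.3 -12 9 0 0 -7.4;1.8 -16 9 0 0 -7.4;2.3 -20 9 0 0 -7.4;2.3 -22.5 9 0 0 -7.4;2.3 -23.4 9 0 0 -7.4;2.3 -23.4 9 0 0 -7.4")

```text
time: 4.83
tool_pos: [613.6, -3.1, 131.0]
tcp_rot: [-90.0, -0.1, 173.9]
ft_force: [0.8, -0.1, -1.6]
finger_gap: 47.3
```

move_arm(motion="0 0 0 0 0 0;0 0 0 0 0 0;0 0 0 0 0 0")

```text
time: 5.08
tool_pos: [614.0, 1.1, 132.0]
tcp_rot: [-90.0, -0.0, 174.2]
ft_force: [-0.1, -0.2, -1.2]
finger_gap: 46.9
```

```bash
python3 - <<'E'
from h import *
s=snap("side","s3");t=snap("top","t3")
a=s["image"][120:220,220:350]; b=t["image"][115:215,240:320]
cv2.imwrite("pics/e.png",np.hstack([cv2.resize(a,(442,340),interpolation=cv2.INTER_CUBIC),cv2.resize(b,(340,340),interpolation=cv2.INTER_CUBIC)]))
print(readout.sense()["tool_pos"],readout.sense()["tcp_rot"],readout.sense()["finger_gap"])
E
```

```text
[614.18926411   0.81268712 132.1498632 ] [-9.00096543e+01 -1.08089195e-02  1.74197146e+02] 47.06527163556565
```

View pics/e.png

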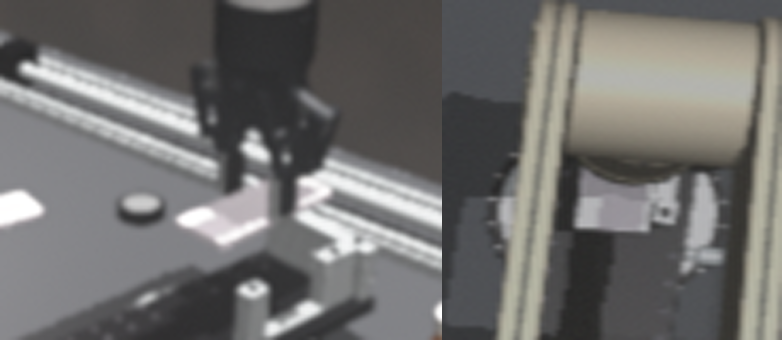

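The coupon hangs level over the fixture, squared with it. I lower it.

move_arm(motion="0 0 -2.5 0 0 0;0 0 -5 0 0 0;0 0 -6.5 0 0 0;0 0 -7.3 0 0 0;0 0 -7.7 0 0 0;0 0 -7.9 0 0 0;0 0 -7.9 0 0 0")

```text
time: 5.77
tool_pos: [614.8, -0.5, 54.0]
tcp_rot: [-90.0, 0.1, 174.1]
ft_force: [0.1, -0.3, -0.9]
finger_gap: 47.1
```

move_arm(motion="0 0 -.1 0 0 0;0 0 -.2 0 0 0;0 0 -.3 0 0 0;0 0 -.4 0 0 0;0 0 -.4 0 0 0")

```text
time: 6.18
tool_pos: [614.3, -0.8, 49.3]
tcp_rot: [-90.0, 0.0, 174.1]
ft_force: [0.2, 0.3, -0.9]
finger_gap: 47.4
```

move_arm(motion="0 0 -.1 0 0 0;0 0 -.15 0 0 0;0 0 -.2 0 0 0;0 0 -.2 0 0 0")

```text
time: 6.52
tool_pos: [614.4, -0.8, 48.0]
tcp_rot: [-90.0, 0.0, 174.1]
ft_force: [-2.9, -0.2, 4.8]
finger_gap: 47.3
```

move_arm(motion="0.01 -.1 0 0 0 0;.02 -.2 0 0 0 0;.03 -.3 0 0 0 0;.04 -.4 0 0 0 0;.04 -.4 0 0 0 0;.04 -.4 0 0 0 0")

```text
time: 7.02
tool_pos: [615.3, -4.1, 48.0]
tcp_rot: [-90.1, 0.1, 174.1]
ft_force: [-0.6, 4.3, 5.3]
finger_gap: 47.2
```

move_arm(motion="0 -.1 0 0 0 0;0 -.2 0 0 0 0;0 -.2 0 0 0 0")

```text
time: 7.27
tool_pos: [615.4, -4.6, 48.0]
tcp_rot: [-90.2, 0.1, 174.1]
ft_force: [0.4, 11.6, 6.8]
finger_gap: 47.5
```

move_arm(motion="-.01 -.1 0 0 0 0;-.02 -.2 0 0 0 0;-.02 -.2 0 0 0 0")

```text
time: 7.52
tool_pos: [615.5, -5.1, 48.1]
tcp_rot: [-90.3, 0.1, 174.1]
ft_force: [1.7, 18.5, 5.1]
finger_gap: 47.1
```

move_arm(motion="0 .1 0 0 0 0;.1 .15 0 0 0 0;.2 .13 0 0 0 0;.3 .12 0 0 0 0;.4 .11 0 0 0 0;.5 .1 0 0 0 0;.5 .1 0 0 0 0")

```text
time: 8.1
tool_pos: [616.3, -4.9, 47.8]
tcp_rot: [-90.2, -0.4, 174.1]
ft_force: [-21.8, 14.4, 23.0]
finger_gap: 47.4
```

move_arm(motion=".1 -.01 0 0 0 0;.2 -.02 0 0 0 0;.3 -.03 0 0 0 0;.3 -.03 0 0 0 0")

```text
time: 8.43
tool_pos: [617.8, -5.0, 47.7]
tcp_rot: [-90.2, -0.6, 174.1]
ft_force: [-29.1, 14.9, 28.6]
finger_gap: 47.1
```

move_arm(motion="-.2 .1 .1 0 0 0;-.3 .3 .1 0 0 0;-.3 .3 .1 0 0 0")

```text
time: 8.68
tool_pos: [617.6, -4.6, 48.0]
tcp_rot: [-90.0, -0.2, 174.1]
ft_force: [-8.8, 2.4, 9.1]
finger_gap: 47.1
```

move_arm(motion="0 0 0 0 0 0;0 0 0 0 0 0;0 0 0 0 0 0;0 0 0 0 0 0", fingers=6)

```text
time: 9.02
tool_pos: [619.6, -5.3, 48.2]
tcp_rot: [-90.0, 0.0, 174.1]
ft_force: [0.6, 0.3, 0.7]
finger_gap: 59.7
```

move_arm(motion="0 0 1 0 0 0;0 0 4 0 0 0;0 0 8 0 0 0;0 4 12 0 0 0;0 8 12 0 0 0;0 12 12 0 0 0;0 16 12 0 0 0;0 20 12 0 0 0;0 20 12 0 0 0;0 20 12 0 0 0")

```text
time: 9.85
tool_pos: [619.1, 198.0, 169.1]
tcp_rot: [-90.0, 0.0, 174.3]
ft_force: [0.7, 0.3, -0.2]
finger_gap: 59.9
```

```bash
python3 - <<'E'
from h import *
t=snap("top","t4"); s=snap("side","s4")
a=s["image"][165:245,230:340]; b=t["image"][125:225,245:315]
cv2.imwrite("pics/f.png",np.hstack([cv2.resize(b,(380,543),interpolation=cv2.INTER_CUBIC),cv2.resize(a,(420,543),interpolation=cv2.INTER_CUBIC)]))
E
```

```text
(no output)
```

View pics/f.png

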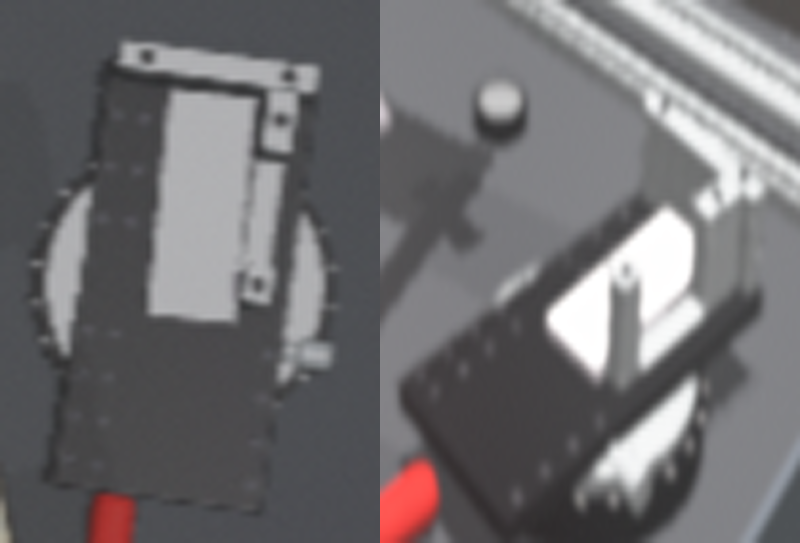

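The coupon lies in the corner (crop: its top end at (210,92) meets the end fence, its right edge the stop blocks). I measure it along with the remaining coupons.

```bash
cat >> h.py <<'E'
def coupons(s,z,x0,x1,y0,y1,th=140,amin=350):
    g=s["image"].max(2); m=np.zeros_like(g); m[y0:y1,x0:x1]=(g[y0:y1,x0:x1]>th)*255
    m=cv2.morphologyEx(m,cv2.MORPH_OPEN,np.ones((5,5),np.uint8))
    for c in cv2.findContours(m,cv2.RETR_EXTERNAL,cv2.CHAIN_APPROX_NONE)[0]:
        if cv2.contourArea(c)<amin: continue
        rc=cv2.minAreaRect(c); W=np.array([at(s,*p,z) for p in cv2.boxPoints(rc)]); e=W[1]-W[0]; f=W[2]-W[1]
        L=e if np.linalg.norm(e)>np.linalg.norm(f) else f
        a=np.degrees(np.arctan2(L[1],L[0])); a=(a+90)%180-90
        print(np.round(rc[0],1),"xy",W.mean(0).round(1),"len",np.linalg.norm(e).round(1),np.linalg.norm(f).round(1),"ang",a.round(1))
E
python3 - <<'E'
from h import *
t=load("t4"); coupons(t,53,270,292,135,195,150); print(); coupons(t,8,110,225,130,250)
E
```

```text
[283.1 162.6] xy [618.5  -8.3] len 127.6 55.5 ang -4.6

[173.3 219.1] xy [436.5 333.9] len 55.0 129.6 ang 5.6
[207.  215.5] xy [450.2 227.5] len 108.1 123.3 ang 1.5
[136.8 192.2] xy [519.6 453. ] len 128.5 49.3 ang -6.9
[195. 140.] xy [690.6 272.7] len 141.4 64.6 ang -88.9
```

move_arm(motion="-1 5 -3 0 0 -5;-1.9 9 -6 0 0 -9.2;-1.9 13 -8 0 0 -9.2;-1.9 14.4 -9.5 0 0 -9.2;-1.9 14.4 -11 0 0 -9.2;-1.9 14.4 -13 0 0 -9.2;-1.9 14.4 -15 0 0 -9.2;-1.9 14.4 -16 0 0 -9.2;-1.9 14.4 -16.4 0 0 -9.2;-1.9 14.4 -16.4 0 0 -9.2", fingers=6.4)

```text
time: 10.78
tool_pos: [600.4, 337.3, 3.4]
tcp_rot: [-89.9, -0.1, 164.8]
ft_force: [-0.2, 0.9, 0.1]
finger_gap: 64.1
```

move_arm(motion="0 0 -.1 0 0 0;0 0 -.2 0 0 0;0 0 -.2 0 0 0")

```text
time: 11.03
tool_pos: [601.6, 339.2, 3.9]
tcp_rot: [-90.1, 0.1, 164.9]
ft_force: [0.2, 0.6, 0.1]
finger_gap: 64.1
```

move_arm(motion="0 0 -.1 0 0 0;0 0 -.1 0 0 0;0 0 -.1 0 0 0;0 0 -.1 0 0 0;0 0 -.1 0 0 0", fingers=3)

```text
time: 11.45
tool_pos: [601.4, 339.4, 3.1]
tcp_rot: [-90.1, 0.1, 164.9]
ft_force: [-2.2, -1.1, 6.3]
finger_gap: 47.0
```

move_arm(motion="0 0 .5 0 0 0;0 0 2 0 0 0;0 0 5 0 0 0;0 0 9 0 0 0;0 0 13 0 0 0;0 0 13 0 0 0;0 0 13 0 0 0")

```text
time: 12.03
tool_pos: [603.2, 340.4, 137.7]
tcp_rot: [-90.3, 0.4, 164.9]
ft_force: [-0.5, 1.3, -1.6]
finger_gap: 47.1
```

move_arm(motion="0 -4 0 0 0 5;.2 -8 0 0 0 9.2;.4 -12 0 0 0 9.2;.6 -16 0 0 0 9.2;.8 -20 0 0 0 9.2;1 -24 0 0 0 9.2;1.2 -28 0 0 0 9.2;1.4 -31 0 0 0 9.2;1.4 -33 0 0 0 9.2;1.4 -33.9 0 0 0 9.2")

```text
time: 12.87
tool_pos: [613.4, -3.2, 130.2]
tcp_rot: [-90.0, -0.1, 173.9]
ft_force: [-0.9, -0.3, -2.1]
finger_gap: 47.0
```

move_arm(motion="0 0 0 0 0 0;0 0 0 0 0 0;0 0 -2 0 0 0;0 0 -4 0 0 0;0 0 -6 0 0 0;0 0 -7 0 0 0;0 0 -7.2 0 0 0;0 0 -7.2 0 0 0")

```text
time: 13.53
tool_pos: [613.8, 1.3, 58.6]
tcp_rot: [-90.0, -0.1, 174.2]
ft_force: [0.6, 0.5, -2.0]
finger_gap: 47.3
```

move_arm(motion="0 0 -.1 0 0 0;0 0 -.2 0 0 0;0 0 -.3 0 0 0;0 0 -.35 0 0 0;0 0 -.35 0 0 0")

```text
time: 13.95
tool_pos: [614.7, -0.1, 56.2]
tcp_rot: [-90.0, 0.0, 174.1]
ft_force: [-0.3, -0.1, -0.8]
finger_gap: 47.4
```

move_arm(motion="-.01 -.1 0 0 0 0;-.02 -.2 0 0 0 0;-.03 -.3 0 0 0 0;-.04 -.4 0 0 0 0;-.05 -.5 0 0 0 0;-.06 -.6 0 0 0 0;-.07 -.7 0 0 0 0;-.07 -.7 0 0 0 0;-.07 -.7 0 0 0 0")

```text
time: 14.7
tool_pos: [614.2, -6.0, 56.1]
tcp_rot: [-90.1, 0.1, 174.1]
ft_force: [2.2, 5.3, 0.2]
finger_gap: 47.6
```

move_arm(motion="0 0 -.1 0 0 0;.1 -.1 -.1 0 0 0;.2 -.1 -.1 0 0 0;.3 -.11 -.1 0 0 0;.4 -.12 -.1 0 0 0;.5 -.13 -.1 0 0 0;.6 -.14 -.1 0 0 0;.7 -.15 -.1 0 0 0;.7 -.15 -.1 0 0 0")

```text
time: 15.45
tool_pos: [618.7, -6.6, 55.9]
tcp_rot: [-90.1, -0.3, 174.1]
ft_force: [-17.1, 9.2, 20.5]
finger_gap: 47.1
```

move_arm(motion=".1 -.01 0 0 0 0;.2 -.02 0 0 0 0;.2 -.02 0 0 0 0")

```text
time: 15.7
tool_pos: [620.7, -6.8, 55.9]
tcp_rot: [-90.1, -0.3, 174.1]
ft_force: [-17.4, 9.6, 18.9]
finger_gap: 47.1
```

move_arm(motion=".1 -.01 .05 0 0 0;.2 -.02 .1 0 0 0;.2 -.02 .1 0 0 0")

```text
time: 15.95
tool_pos: [621.9, -7.0, 55.9]
tcp_rot: [-90.1, -0.4, 174.1]
ft_force: [-16.6, 9.1, 15.2]
finger_gap: 47.6
```

move_arm(motion="-.1 .1 0 0 0 0;-.2 .2 0.1 0 0 0;-.2 .2 0.1 0 0 0")

```text
time: 16.2
tool_pos: [621.7, -6.5, 56.4]
tcp_rot: [-90.0, -0.1, 174.1]
ft_force: [-5.3, 4.0, 2.9]
finger_gap: 47.0
```

move_arm(motion="0 0 0 0 0 0;0 0 0 0 0 0;0 0 0 0 0 0;0 0 0 0 0 0", fingers=6)

```text
time: 16.53
tool_pos: [623.2, -7.3, 57.0]
tcp_rot: [-90.0, 0.0, 174.1]
ft_force: [-0.4, 0.4, -0.7]
finger_gap: 60.1
```

move_arm(motion="0 0 1 0 0 0;0 0 4 0 0 0;0 0 8 0 0 0;0 4 10 0 0 0;0 8 10 0 0 0;0 12 10 0 0 0;0 16 10 0 0 0;0 20 10 0 0 0;0 24 10 0 0 0;0 28 10 0 0 0")

```text
time: 17.37
tool_pos: [622.8, 275.0, 158.1]
tcp_rot: [-90.0, 0.1, 174.1]
ft_force: [1.4, 0.2, -0.3]
finger_gap: 59.9
```

```bash
python3 - <<'E'
from h import *
t=snap("top","t5"); 
b=t["image"][125:225,245:315]; cv2.imwrite("pics/g.png",np.hstack([cv2.resize(b,(420,600),interpolation=cv2.INTER_CUBIC)]))
coupons(t,8,110,225,175,250)
print(readout.sense()["tool_pos"])
E
```

```text
[192.5 238. ] xy [378.2 271.3] len 69.1 148.8 ang -88.8
[184.3 213.4] xy [455.3 299.7] len 153.8 98.1 ang -83.3
[138.2 193.9] xy [514.2 448.4] len 119.1 59.7 ang -6.8
[621.34589698 282.84825572 157.97693255]
```

View pics/g.png

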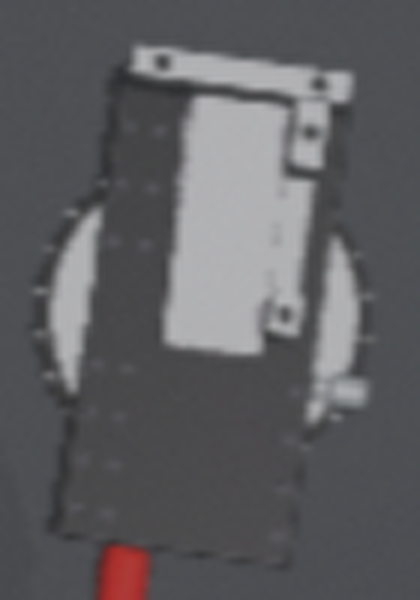

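The second coupon lies squarely on the first, with both edges against the fences. Next is the coupon at (449,243).

move_arm(motion="-4 -1 -1 0 0 7;-8 -2 -2 0 0 14;-12 -3 -4 0 0 19.4;-16 -3.9 -6 0 0 19.4;-17.3 -3.9 -8 0 0 19.4;-17.3 -3.9 -10 0 0 19.4;-17.3 -3.9 -12 0 0 19.4;-17.3 -3.9 -14 0 0 19.4;-17.3 -3.9 -15 0 0 19.4;-17.3 -3.9 -15 0 0 19.4", fingers=6.4)

```text
time: 18.25
tool_pos: [448.2, 233.3, 5.0]
tcp_rot: [-90.0, -0.2, -166.5]
ft_force: [-1.2, 0.3, -0.6]
finger_gap: 64.3
```

move_arm(motion="0 0 0 0 0 0;0 0 -.2 0 0 0;0 0 -.4 0 0 0;0 0 -.4 0 0 0")

```text
time: 18.58
tool_pos: [450.5, 234.4, 3.6]
tcp_rot: [-90.0, 0.1, -166.5]
ft_force: [0.7, 0.3, 0.0]
finger_gap: 64.2
```

move_arm(motion="0 0 1 0 0 0;0 0 1.5 0 0 0;-.1 .8 1.5 0 0 0;-.1 .8 1.5 0 0 0;-.1 .8 .8 0 0 0;-.1 .8 .2 0 0 0;-.1 .8 -.1 0 0 0;-.1 .8 -.1 0 0 0;-.1 .8 -.1 0 0 0")

```text
time: 19.33
tool_pos: [448.0, 241.7, 0.9]
tcp_rot: [-90.0, -0.1, -166.5]
ft_force: [-0.7, -0.1, 0.4]
finger_gap: 64.0
```

move_arm(motion="0 0 0 0 0 0;0 0 0 0 0 0;0 0 0 0 0 0;0 0 0 0 0 0;0 0 0 0 0 0", fingers=3)

```text
time: 19.75
tool_pos: [449.1, 242.2, 2.2]
tcp_rot: [-90.0, 0.0, -166.5]
ft_force: [-0.9, -1.1, 5.0]
finger_gap: 47.4
```

move_arm(motion="0 0 .5 0 0 0;0 0 2 0 0 0;0 0 5 0 0 0;0 0 9 0 0 0;0 0 13 0 0 0;0 0 13 0 0 0;0 0 13 0 0 0;0 0 13 0 0 0")

```text
time: 20.42
tool_pos: [448.5, 242.0, 131.6]
tcp_rot: [-90.0, 0.0, -166.5]
ft_force: [-1.1, -0.4, -2.4]
finger_gap: 47.5
```

move_arm(motion="2 -3 0 0 0 -6;4.2 -6 0 0 0 -12;6.4 -9 0 0 0 -19.4;8.5 -12.3 0 0 0 -19.4;10.7 -15.5 0 0 0 -19.4;12.9 -18.7 0 0 0 -19.4;15 -22 0 0 0 -19.4;16 -23.5 0 0 0 -19.4;16.5 -24.1 0 0 0 -19.4;16.5 -24.1 0 0 0 -19.4")

```text
time: 21.25
tool_pos: [612.9, -0.4, 129.2]
tcp_rot: [-90.0, -0.2, 173.9]
ft_force: [0.0, -0.1, -1.1]
finger_gap: 47.4
```

move_arm(motion="0 0 0 0 0 0;0 0 0 0 0 0;0 0 -2 0 0 0;0 0 -4 0 0 0;0 0 -5.5 0 0 0;0 0 -6.1 0 0 0;0 0 -6.3 0 0 0;0 0 -6.3 0 0 0")

```text
time: 21.92
tool_pos: [613.3, 2.0, 68.7]
tcp_rot: [-90.0, -0.0, 174.2]
ft_force: [0.0, 0.4, -1.1]
finger_gap: 47.7
```

move_arm(motion="0 0 -.1 0 0 0;0 0 -.2 0 0 0;0 0 -.3 0 0 0;0 0 -.4 0 0 0;0 0 -.5 0 0 0;0 0 -.5 0 0 0")

```text
time: 22.42
tool_pos: [613.7, 1.0, 63.7]
tcp_rot: [-90.0, -0.0, 174.1]
ft_force: [-0.3, -0.4, -1.9]
finger_gap: 47.3
```

move_arm(motion="-.01 -.1 0 0 0 0;-.02 -.2 0 0 0 0;-.03 -.3 0 0 0 0;-.04 -.4 0 0 0 0;-.05 -.5 0 0 0 0;-.06 -.6 0 0 0 0;-.07 -.7 0 0 0 0;-.08 -.8 0 0 0 0;-.08 -.8 0 0 0 0")

```text
time: 23.17
tool_pos: [613.2, -5.7, 63.9]
tcp_rot: [-90.1, 0.0, 174.1]
ft_force: [0.2, 5.6, -1.2]
finger_gap: 47.3
```

move_arm(motion="0 0 -.1 0 0 0;.1 -.1 -.1 0 0 0;.2 -.1 -.1 0 0 0;.3 -.11 -.1 0 0 0;.4 -.12 -.1 0 0 0;.5 -.13 -.1 0 0 0;.6 -.14 -.1 0 0 0;.6 -.14 -.1 0 0 0")

```text
time: 23.83
tool_pos: [617.5, -6.4, 63.2]
tcp_rot: [-90.1, -0.2, 174.1]
ft_force: [-10.0, 7.8, 9.9]
finger_gap: 47.8
```

move_arm(motion=".1 -.01 0 0 0 0;.2 -.02 0 0 0 0;.2 -.02 0 0 0 0")

```text
time: 24.08
tool_pos: [619.5, -6.6, 63.2]
tcp_rot: [-90.1, -0.2, 174.1]
ft_force: [-9.9, 8.0, 9.3]
finger_gap: 47.8
```

move_arm(motion=".1 -.01 0 0 0 0;.2 -.02 0 0 0 0;.3 -.03 0 0 0 0;.3 -.03 0 0 0 0")

```text
time: 24.42
tool_pos: [619.6, -6.6, 63.1]
tcp_rot: [-90.1, -0.6, 174.1]
ft_force: [-25.1, 9.5, 22.2]
finger_gap: 47.5
```

move_arm(motion="-.1 .1 0 0 0 0;-.3 .2 0.1 0 0 0;-.3 .2 0.1 0 0 0")

```text
time: 24.67
tool_pos: [619.4, -6.2, 63.5]
tcp_rot: [-90.0, -0.2, 174.1]
ft_force: [-8.1, 2.1, 4.9]
finger_gap: 47.5
```

move_arm(motion="0 0 0 0 0 0;0 0 0 0 0 0;0 0 0 0 0 0;0 0 0 0 0 0", fingers=6)

```text
time: 25.0
tool_pos: [621.5, -7.1, 64.1]
tcp_rot: [-90.0, 0.1, 174.1]
ft_force: [-0.1, -0.4, 0.4]
finger_gap: 60.1
```

move_arm(motion="0 0 1 0 0 0;0 0 4 0 0 0;0 0 7 0 0 0;-2 3 8 0 0 0;-4 6 8 0 0 0;-6 9 8 0 0 0;-8 12 8 0 0 0;-10 15 8 0 0 0;-12 18 8 0 0 0;-12 18 8 0 0 0")

```text
time: 25.83
tool_pos: [498.1, 177.8, 144.7]
tcp_rot: [-90.1, -0.0, 174.3]
ft_force: [-1.5, 0.2, -0.5]
finger_gap: 60.3
```

move_arm(motion="-1.5 4 0 0 0 5;-3 7.5 -1 0 0 9.5;-4.5 11 -3 0 0 9.5;-6 14.5 -5 0 0 9.5;-6.6 16.4 -7 0 0 9.5;-6.6 16.4 -9 0 0 9.5;-6.6 16.4 -11 0 0 9.5;-6.6 16.4 -12.5 0 0 9.5;-6.6 16.4 -13.3 0 0 9.5;-6.6 16.4 -13.3 0 0 9.5", fingers=6.4)

```text
time: 26.67
tool_pos: [434.1, 336.3, 9.2]
tcp_rot: [-89.9, -0.1, -176.4]
ft_force: [-0.5, -1.1, -0.5]
finger_gap: 64.0
```

move_arm(motion="0 0 0 0 0 0;0 0 0 0 0 0;0 0 0 0 0 0")

```text
time: 26.92
tool_pos: [436.2, 337.7, 12.4]
tcp_rot: [-90.1, 0.1, -176.4]
ft_force: [-0.2, 0.0, 0.9]
finger_gap: 63.9
```

move_arm(motion="0 0 -.4 0 0 0;0 0 -.7 0 0 0;0 0 -.9 0 0 0;0 0 -.9 0 0 0")

```text
time: 27.25
tool_pos: [434.5, 336.9, 1.2]
tcp_rot: [-90.0, -0.1, -176.4]
ft_force: [0.2, -0.9, -0.5]
finger_gap: 64.0
```

move_arm(motion="0 0 0 0 0 0;0 0 0 0 0 0;0 0 0 0 0 0;0 0 0 0 0 0;0 0 0 0 0 0", fingers=3)

```text
time: 27.67
tool_pos: [435.2, 337.4, 2.1]
tcp_rot: [-90.0, 0.0, -176.4]
ft_force: [-1.3, 0.1, 3.6]
finger_gap: 47.5
```

move_arm(motion="0 0 .5 0 0 0;0 0 2 0 0 0;0 0 5 0 0 0;0 0 9 0 0 0;0 0 13 0 0 0;0 0 13 0 0 0;0 0 13 0 0 0;0 0 13 0 0 0")

```text
time: 28.33
tool_pos: [434.7, 337.0, 131.5]
tcp_rot: [-90.0, -0.0, -176.4]
ft_force: [0.7, -0.6, -2.4]
finger_gap: 47.6
```

move_arm(motion="1.5 -3 0 0 0 -5;3.3 -6.4 0 0 0 -9.5;5.1 -9.8 0 0 0 -9.5;6.9 -13.2 0 0 0 -9.5;8.7 -16.6 0 0 0 -9.5;10.5 -20 0 0 0 -9.5;12.3 -23.4 0 0 0 -9.5;14.1 -26.8 0 0 0 -9.5;16 -30.2 0 0 0 -9.5;17.5 -33 0 0 0 -9.5")

```text
time: 29.17
tool_pos: [609.1, 4.6, 128.8]
tcp_rot: [-90.0, -0.2, 174.0]
ft_force: [0.8, 1.0, -2.1]
finger_gap: 47.4
```

move_arm(motion=".5 -.7 0 0 0 0;.5 -.7 0 0 0 0;.5 -.7 0 0 0 0;.5 -.7 -2 0 0 0;.5 -.7 -4 0 0 0;.5 -.7 -5.2 0 0 0;.5 -.7 -5.5 0 0 0;.5 -.7 -5.5 0 0 0;.5 -.7 -5.5 0 0 0")

```text
time: 29.92
tool_pos: [614.9, 0.9, 77.3]
tcp_rot: [-90.0, 0.0, 174.1]
ft_force: [0.3, -0.0, -0.8]
finger_gap: 47.1
```

move_arm(motion="0 0 -.2 0 0 0;0 0 -.4 0 0 0;0 0 -.5 0 0 0;0 0 -.6 0 0 0;0 0 -.6 0 0 0")

```text
time: 30.33
tool_pos: [615.2, 0.1, 71.2]
tcp_rot: [-90.0, 0.0, 174.1]
ft_force: [0.1, 0.2, 1.3]
finger_gap: 48.1
```

move_arm(motion="-.01 -.1 0 0 0 0;-.02 -.2 0 0 0 0;-.03 -.3 0 0 0 0;-.04 -.4 0 0 0 0;-.05 -.5 0 0 0 0;-.06 -.6 0 0 0 0;-.07 -.7 0 0 0 0;-.08 -.8 0 0 0 0;-.08 -.8 0 0 0 0")

```text
time: 31.08
tool_pos: [614.8, -6.1, 71.2]
tcp_rot: [-90.2, 0.1, 174.1]
ft_force: [3.2, 11.1, 1.5]
finger_gap: 47.7
```

move_arm(motion="0 0 -.05 0 0 0;.1 0 -.05 0 0 0;.2 0 -.05 0 0 0;.3 -.01 -.05 0 0 0;.4 -.02 -.05 0 0 0;.5 -.03 -.05 0 0 0;.6 -.04 -.05 0 0 0;.7 -.05 -.05 0 0 0;.7 -.05 -.05 0 0 0")

```text
time: 31.83
tool_pos: [618.6, -6.5, 71.0]
tcp_rot: [-90.1, -0.4, 174.1]
ft_force: [-17.6, 10.5, 20.2]
finger_gap: 47.5
```

move_arm(motion=".1 -.01 0 0 0 0;.2 -.02 0 0 0 0;.3 -.03 0 0 0 0;.3 -.03 0 0 0 0")

```text
time: 32.17
tool_pos: [618.7, -6.5, 70.9]
tcp_rot: [-90.1, -0.7, 174.1]
ft_force: [-33.4, 11.7, 31.4]
finger_gap: 47.4
```

move_arm(motion="-.1 .1 0 0 0 0;-.3 .2 0.1 0 0 0;-.3 .2 0.1 0 0 0")

```text
time: 32.42
tool_pos: [618.5, -6.3, 71.1]
tcp_rot: [-90.0, -0.3, 174.1]
ft_force: [-12.4, 2.9, 11.5]
finger_gap: 47.6
```

move_arm(motion="0 0 0 0 0 0;0 0 0 0 0 0;0 0 0 0 0 0;0 0 0 0 0 0", fingers=6)

```text
time: 32.75
tool_pos: [621.3, -6.9, 71.2]
tcp_rot: [-90.0, 0.0, 174.1]
ft_force: [0.5, 0.2, 0.9]
finger_gap: 60.1
```

move_arm(motion="0 0 1 0 0 0;0 0 4 0 0 0;0 0 7 0 0 0;-.8 3.5 8 0 0 0;-1.6 7.4 8 0 0 0;-2.4 11.3 8 0 0 0;-3.2 15.3 8 0 0 0;-4 19.2 8 0 0 0;-4.8 23 8 0 0 0;-5 24 8 0 0 0")

```text
time: 33.58
tool_pos: [569.7, 238.7, 152.4]
tcp_rot: [-90.1, 0.0, 174.3]
ft_force: [0.3, -0.3, -0.2]
finger_gap: 59.8
```

move_arm(motion="-1 4 0 0 0 -1.4;-2 8 0 0 0 -1.4;-3 12 -1 0 0 -1.4;-4 16 -3 0 0 -1.4;-5 19.5 -5 0 0 -1.4;-5.2 22 -7.5 0 0 -1.4;-5.2 22 -10 0 0 -1.4;-5.2 22 -12.5 0 0 -1.4;-5.2 22 -13.8 0 0 -1.4;-5.2 22 -13.8 0 0 -1.4", fingers=6.4)

```text
time: 34.42
tool_pos: [516.9, 451.4, 9.1]
tcp_rot: [-89.7, -0.3, 172.7]
ft_force: [-0.2, 0.1, -0.9]
finger_gap: 63.8
```

move_arm(motion="0 0 0 0 0 0;0 0 0 0 0 0;0 0 0 0 0 0")

```text
time: 34.67
tool_pos: [521.0, 454.1, 16.2]
tcp_rot: [-90.2, 0.2, 172.6]
ft_force: [-0.5, -0.1, 0.9]
finger_gap: 64.0
```

move_arm(motion="0 0 -.5 0 0 0;0 0 -1 0 0 0;0 0 -1.2 0 0 0;0 0 -1.2 0 0 0;0 0 -1.2 0 0 0")

```text
time: 35.08
tool_pos: [518.8, 453.1, 0.8]
tcp_rot: [-90.0, -0.0, 172.7]
ft_force: [-0.0, 0.5, -0.4]
finger_gap: 63.9
```

move_arm(motion="0 0 0 0 0 0;0 0 0 0 0 0;0 0 0 0 0 0;0 0 0 0 0 0;0 0 0 0 0 0", fingers=3)

```text
time: 35.5
tool_pos: [519.5, 453.7, 1.9]
tcp_rot: [-90.0, 0.0, 172.7]
ft_force: [0.2, 0.1, 4.3]
finger_gap: 47.3
```

move_arm(motion="0 0 .5 0 0 0;0 0 2 0 0 0;0 0 5 0 0 0;0 0 9 0 0 0;0 0 13 0 0 0;0 0 13 0 0 0;0 0 13 0 0 0;0 0 13 0 0 0")

```text
time: 36.17
tool_pos: [519.3, 453.4, 132.3]
tcp_rot: [-90.0, 0.0, 172.7]
ft_force: [0.4, -1.3, -2.1]
finger_gap: 48.0
```

move_arm(motion=".7 -3.5 0 0 0 1.4;1.5 -7.4 0 0 0 1.4;2.4 -11.4 0 0 0 1.4;3.2 -15.4 0 0 0 1.4;4 -19.4 0 0 0 1.4;4.9 -23.4 0 0 0 1.4;5.7 -27.4 0 0 0 1.4;6.6 -31.4 0 0 0 1.4;7.4 -35.4 0 0 0 1.4;8.2 -39.4 0 0 0 1.4")

```text
time: 37.0
tool_pos: [599.5, 57.4, 129.1]
tcp_rot: [-90.0, -0.2, 174.1]
ft_force: [0.1, -0.1, -1.6]
finger_gap: 47.5
```

move_arm(motion=".8 -3.5 0 0 0 0;1.3 -5.4 0 0 0 0;1.3 -5.9 0 0 0 0;1.3 -5.9 0 0 0 0;1.3 -5.9 0 0 0 0;1.3 -5.9 -2 0 0 0;1.3 -5.9 -4 0 0 0;1.3 -5.9 -4.6 0 0 0;1.3 -5.9 -4.7 0 0 0;1.3 -5.9 -4.7 0 0 0")

```text
time: 37.83
tool_pos: [613.4, 1.6, 83.8]
tcp_rot: [-90.0, -0.1, 174.2]
ft_force: [-0.3, 0.3, -1.8]
finger_gap: 48.0
```

Contact is expected near z = 79.

move_arm(motion="0 0 -.1 0 0 0;0 0 -.2 0 0 0;0 0 -.3 0 0 0;0 0 -.4 0 0 0;0 0 -.5 0 0 0;0 0 -.5 0 0 0")

```text
time: 38.33
tool_pos: [614.1, 0.3, 79.2]
tcp_rot: [-90.0, -0.0, 174.1]
ft_force: [1.1, 0.3, -2.1]
finger_gap: 47.9
```

move_arm(motion="-.01 -.1 0 0 0 0;-.02 -.2 0 0 0 0;-.03 -.3 0 0 0 0;-.04 -.4 0 0 0 0;-.05 -.5 0 0 0 0;-.06 -.6 0 0 0 0;-.07 -.7 0 0 0 0;-.08 -.8 0 0 0 0;-.08 -.8 0 0 0 0")

```text
time: 39.08
tool_pos: [613.7, -5.7, 79.4]
tcp_rot: [-90.2, 0.0, 174.1]
ft_force: [2.2, 9.3, -1.2]
finger_gap: 48.0
```

move_arm(motion="0 0 -.05 0 0 0;.1 0 -.05 0 0 0;.2 0 -.05 0 0 0;.3 -.01 -.05 0 0 0;.4 -.02 -.05 0 0 0;.5 -.03 -.05 0 0 0;.6 -.04 -.05 0 0 0;.7 -.05 -.05 0 0 0;.7 -.05 -.05 0 0 0")

```text
time: 39.83
tool_pos: [619.1, -6.3, 78.8]
tcp_rot: [-90.1, -0.2, 174.1]
ft_force: [-7.1, 8.4, 5.4]
finger_gap: 47.5
```

move_arm(motion=".1 -.01 0 0 0 0;.2 -.02 0 0 0 0;.3 -.03 0 0 0 0;.4 -.04 0 0 0 0;.4 -.04 0 0 0 0")

```text
time: 40.25
tool_pos: [619.7, -6.3, 78.7]
tcp_rot: [-90.1, -0.6, 174.1]
ft_force: [-25.6, 9.2, 19.0]
finger_gap: 47.6
```

move_arm(motion="-.1 .1 0 0 0 0;-.3 .2 0.05 0 0 0;-.3 .2 0.05 0 0 0")

```text
time: 40.5
tool_pos: [619.5, -6.0, 78.9]
tcp_rot: [-90.0, -0.2, 174.1]
ft_force: [-8.4, 1.5, 3.4]
finger_gap: 47.5
```

move_arm(motion="0 0 0 0 0 0;0 0 0 0 0 0;0 0 0 0 0 0;0 0 0 0 0 0", fingers=6)

```text
time: 40.83
tool_pos: [621.8, -6.7, 79.7]
tcp_rot: [-90.0, 0.1, 174.1]
ft_force: [-0.7, -0.5, 0.8]
finger_gap: 59.9
```

move_arm(motion="0 0 1 0 0 0;0 0 4 0 0 0;0 0 7 0 0 0;-3 0 8 0 0 0;-7 0 8 0 0 0;-11 0 8 0 0 0;-13 0 8 0 0 0;-13 0 8 0 0 0;-13 0 8 0 0 0;-13 0 8 0 0 0", fingers=0)

```text
time: 41.67
tool_pos: [492.6, -6.7, 160.6]
tcp_rot: [-90.0, 0.2, 174.1]
ft_force: [-0.0, -0.5, 0.3]
finger_gap: 0.1
```

Now I square the whole stack by pushing its open end, then its open side, with closed fingers.

move_arm(motion="1 .5 -3 0 0 0;2.8 1.2 -6 0 0 0;2.8 1.2 -9 0 0 0;2.8 1.2 -10.5 0 0 0;2.8 1.2 -11 0 0 0;2.8 1.2 -11 0 0 0;2.8 1.2 -11 0 0 0")

```text
time: 42.25
tool_pos: [520.5, 5.4, 50.1]
tcp_rot: [-90.0, 0.1, 174.1]
ft_force: [0.4, 0.5, 0.2]
finger_gap: -0.4
```

move_arm(motion=".5 -.05 0 0 0 0;1 -.1 0 0 0 0;1.5 -.15 0 0 0 0;1.8 -.18 0 0 0 0;2 -.2 0 0 0 0;2.2 -.22 0 0 0 0;2.4 -.24 0 0 0 0;2.5 -.25 0 0 0 0;2.6 -.26 0 0 0 0;2.6 -.26 0 0 0 0")

```text
time: 43.08
tool_pos: [543.1, 3.2, 48.8]
tcp_rot: [-90.0, -0.3, 174.1]
ft_force: [-10.9, 0.3, 8.9]
finger_gap: 0.2
```

move_arm(motion=".1 -.01 .1 0 0 0;.2 -.02 .1 0 0 0;.3 -.03 .1 0 0 0;.4 -.04 .1 0 0 0;.4 -.04 .1 0 0 0")

```text
time: 43.5
tool_pos: [543.4, 3.2, 48.9]
tcp_rot: [-90.0, -0.8, 174.1]
ft_force: [-28.5, 2.2, 20.5]
finger_gap: 0.2
```

move_arm(motion="-.5 0 0 0 0 0;-1.5 1 0 0 0 0;-2.5 4 1 0 0 0;-2 8 1 0 0 0;2 8 1 0 0 0;6 8 1 0 0 0;7.1 7 0 0 0 0;7.1 7 0 0 0 0;7.1 7 0 0 0 0")

```text
time: 44.25
tool_pos: [620.0, 72.2, 49.1]
tcp_rot: [-90.0, -0.1, 174.1]
ft_force: [-1.6, 1.0, 0.1]
finger_gap: 0.1
```

move_arm(motion="-.1 -1 0 0 0 0;-.2 -2 0 0 0 0;-.3 -2.8 0 0 0 0;-.3 -3.2 0 0 0 0;-.35 -3.5 0 0 0 0;-.37 -3.7 0 0 0 0;-.39 -3.9 0 0 0 0;-.41 -4.1 0 0 0 0;-.43 -4.3 0 0 0 0;-.43 -4.3 0 0 0 0")

```text
time: 45.08
tool_pos: [616.6, 32.7, 50.7]
tcp_rot: [-90.3, 0.1, 174.1]
ft_force: [1.8, 14.5, -0.0]
finger_gap: 0.0
```

move_arm(motion="-.01 -.1 0 0 0 0;-.02 -.2 0 0 0 0;-.03 -.3 0 0 0 0;-.03 -.3 0 0 0 0")

```text
time: 45.42
tool_pos: [616.6, 32.6, 50.7]
tcp_rot: [-90.5, 0.1, 174.2]
ft_force: [5.0, 26.0, -1.9]
finger_gap: 0.1
```

move_arm(motion="0 1 0 0 0 0;0 2.5 0 0 0 0;0 2.5 4 0 0 0;0 2.5 8 0 0 0;-3 0 11 0 0 0;-6 -3 11 0 0 0;-9 -6 11 0 0 0;-11 -9.5 11 0 0 0;-11.5 -13.5 11 0 0 0;-12 -17.5 11 0 0 0")

```text
time: 46.25
tool_pos: [494.8, -146.2, 160.7]
tcp_rot: [-90.0, 0.0, 174.2]
ft_force: [0.3, 0.3, -0.1]
finger_gap: -0.1
```

move_arm(motion="1 -4 0 0 0 0;1 -8 0 0 0 0;1 -8 0 0 0 0;1 -8 0 0 0 0", fingers=6)

```text
time: 46.58
tool_pos: [505.8, -227.4, 160.2]
tcp_rot: [-90.0, -0.0, 173.9]
ft_force: [0.4, 0.1, 0.0]
finger_gap: 48.2
```

```bash
python3 - <<'E'
from h import *
t=snap("top","t6"); s=snap("side","s6")
a=s["image"][150:240,225:345]; b=t["image"][125:225,245:315]
cv2.imwrite("pics/i.png",np.hstack([cv2.resize(b,(350,500),interpolation=cv2.INTER_CUBIC),cv2.resize(a,(450,500),interpolation=cv2.INTER_CUBIC)]))
print(readout.sense()["tool_pos"])
g=t["image"].max(2)
# wedge/block blobs in crate
m=np.zeros_like(g); m[160:265,325:425]=(g[160:265,325:425]>165)*255
for c in cv2.findContours(m,cv2.RETR_EXTERNAL,cv2.CHAIN_APPROX_NONE)[0]:
    if cv2.contourArea(c)>25: print(np.round(cv2.minAreaRect(c),1) if 0 else cv2.minAreaRect(c))
E
```

```text
[ 506.00745957 -224.98987139  160.00826481]
((416.7000427246094, 247.6000213623047), (2.683281421661377, 38.01315689086914), 26.56505012512207)
((413.9000549316406, 241.7000274658203), (3.130495071411133, 51.42955780029297), 26.56505012512207)
((343.0, 219.0), (12.0, 6.0), 90.0)
((387.7940979003906, 225.8235321044922), (48.05882263183594, 111.4117660522461), 28.07248878479004)
((362.5435791015625, 214.56192016601562), (3.521881103515625, 114.12260437011719), 28.300756454467773)
```

View pics/i.png

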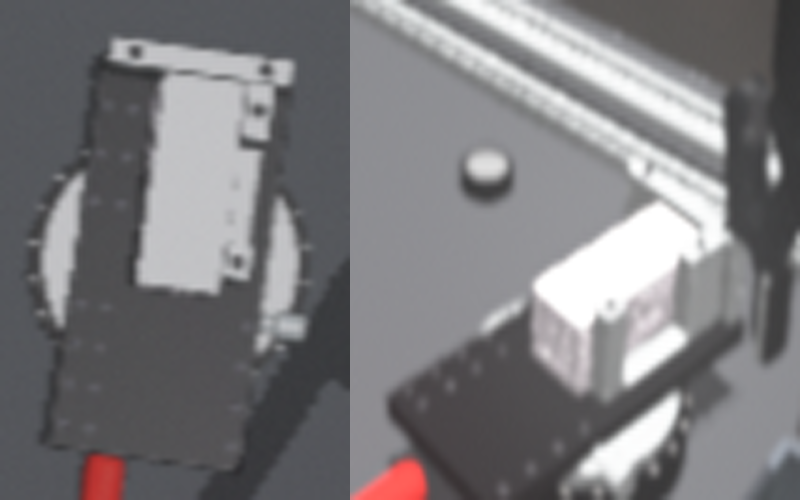

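The stack of five is tight against both fences. Now the wedge.

move_arm(motion="2 -3.5 0 0 0 -.5;4 -7 0 0 0 -.5;6 -10.5 0 0 0 -.5;7.3 -12.7 0 0 0 -.5;7.3 -12.7 0 0 0 -.5;7.3 -12.7 -3 0 0 -.5;7.3 -12.7 -6 0 0 -.5;7.3 -12.7 -9 0 0 -.5;7.3 -12.7 -9 0 0 -.5;7.3 -12.7 -9 0 0 -.5", fingers=6.2)

```text
time: 47.52
tool_pos: [577.9, -349.6, 68.1]
tcp_rot: [-90.2, -0.3, 173.7]
ft_force: [0.1, 0.3, 1.1]
finger_gap: 61.9
```

```bash
python3 - <<'E'
from h import *
s=snap("side","s7"); t=snap("top","t7"); print(readout.sense()["tool_pos"])
a=s["image"][230:345,350:455]; b=t["image"][155:230,350:425]
cv2.imwrite("pics/j.png",np.hstack([cv2.resize(a,(480,526),interpolation=cv2.INTER_CUBIC),cv2.resize(b,(320,526),interpolation=cv2.INTER_CUBIC)]))
E
```

```text
[ 580.50424039 -352.20821679   72.74351446]
```

View pics/j.png

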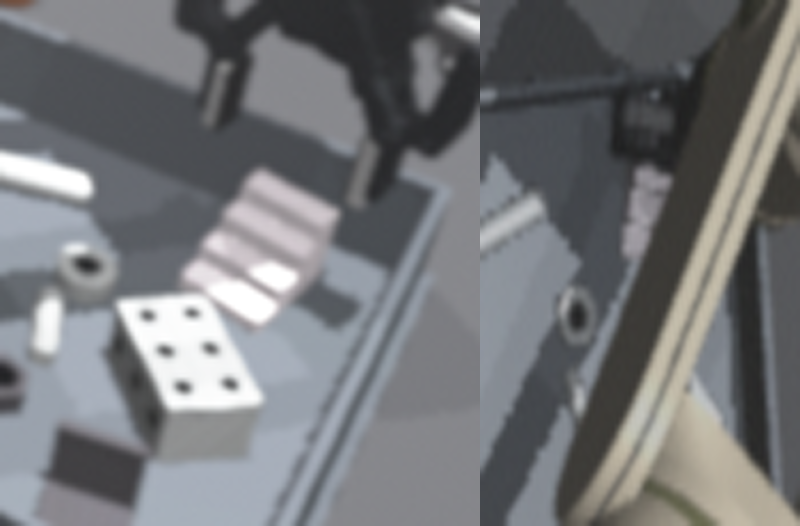

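The side view shows the jaws above and straddling the wedge, whose tall end is at (300,190), and the block is at (190,360) in the crop. I lower and grip.

move_arm(motion="0 0 -1.5 0 0 0;0 0 -3 0 0 0;0 0 -4.5 0 0 0;0 0 -5.4 0 0 0;0 0 -5.8 0 0 0;0 0 -5.8 0 0 0;0 0 -5.8 0 0 0")

```text
time: 48.2
tool_pos: [578.3, -352.1, 11.8]
tcp_rot: [-90.1, -0.1, 173.6]
ft_force: [-6.1, 4.4, 5.7]
finger_gap: 62.2
```

move_arm(motion="0 0 0 0 0 0;0 0 0 0 0 0;0 0 0 0 0 0;0 0 0 0 0 0;0 0 0 0 0 0;0 0 0 0 0 0", fingers=2, squeeze=70)

```text
time: 48.7
tool_pos: [579.5, -353.0, 12.7]
tcp_rot: [-90.0, 0.1, 173.6]
ft_force: [0.4, -1.6, 4.8]
finger_gap: 38.9
```

move_arm(motion="0 0 1 0 0 0;0 0 3 0 0 0;0 0 7 0 0 0;0 0 11 0 0 0;0 0 15 0 0 0;0 0 15 0 0 0;0 0 15 0 0 0")

```text
time: 49.28
tool_pos: [580.9, -353.8, 166.7]
tcp_rot: [-89.8, 0.3, 173.6]
ft_force: [0.6, -0.2, -2.6]
finger_gap: 39.0
```

move_arm(motion="-.5 3.5 0 0 0 0;-1.3 7.5 0 0 0 0;-2 11.5 0 0 0 0;-2.5 15.5 0 0 0 0;-3 19.5 0 0 0 0;-4 23.4 0 0 0 0;-5 27.2 0 0 0 0;-6 31 0 0 0 0;-7 34 0 0 0 0;-7 35.4 0 0 0 .6")

```text
time: 50.12
tool_pos: [505.6, 5.1, 159.6]
tcp_rot: [-90.1, -0.3, 174.3]
ft_force: [-0.7, -1.0, -1.7]
finger_gap: 39.1
```

move_arm(motion="0 0 0 0 0 0;0 0 0 0 0 0;0 0 0 0 0 0")

```text
time: 50.37
tool_pos: [508.4, 0.9, 161.0]
tcp_rot: [-90.0, -0.1, 174.2]
ft_force: [0.4, 0.6, -2.6]
finger_gap: 38.6
```

```bash
python3 - <<'E'
from h import *
s=snap("side","s8"); t=snap("top","t8"); q=readout.sense();print(q["tool_pos"],q["tcp_rot"],q["ft_force"],q["finger_gap"])
a=s["image"][120:240,225:345]; b=t["image"][125:225,245:315]
cv2.imwrite("pics/k.png",np.hstack([cv2.resize(a,(500,500),interpolation=cv2.INTER_CUBIC),cv2.resize(b,(300,500),interpolation=cv2.INTER_CUBIC)]))
E
```

```text
[5.08832831e+02 3.40383895e-01 1.61505465e+02] [-8.99841377e+01 -7.98912315e-02  1.74102960e+02] [-0.70049556  0.29215282 -0.12554592] 38.91763344438445
```

View pics/k.png

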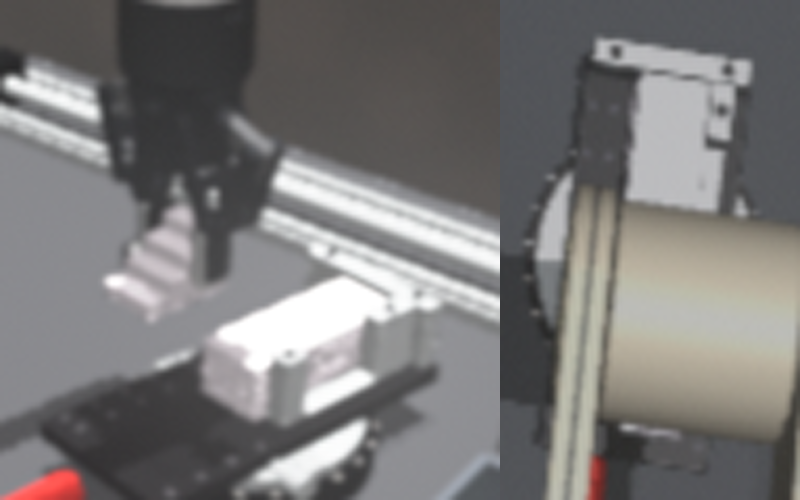

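The wedge is held level with its thick end toward the stack. I lower it short of the stack, then slide it up.

move_arm(motion=".8 .15 -2 0 0 0;1.6 .3 -4 0 0 0;1.6 .3 -6.5 0 0 0;1.6 .3 -8.5 0 0 0;1.6 .3 -9.7 0 0 0;1.6 .3 -10.2 0 0 0;1.6 .3 -10.3 0 0 0;1.6 .3 -10.3 0 0 0")

```text
time: 51.13
tool_pos: [525.6, 3.9, 59.9]
tcp_rot: [-90.0, 0.0, 174.1]
ft_force: [0.7, -0.3, -1.6]
finger_gap: 38.6
```

move_arm(motion="0 0 -.1 0 0 0;0 0 -.2 0 0 0;0 0 -.3 0 0 0;0 0 -.4 0 0 0;0 0 -.5 0 0 0;0 0 -.5 0 0 0")

```text
time: 51.63
tool_pos: [525.1, 4.4, 54.2]
tcp_rot: [-90.0, -0.0, 174.2]
ft_force: [0.2, 0.8, -2.8]
finger_gap: 39.0
```

move_arm(motion="0 0 -.1 0 0 0;0 0 -.2 0 0 0;0 0 -.2 0 0 0;0 0 -.2 0 0 0")

```text
time: 51.97
tool_pos: [525.3, 4.4, 52.6]
tcp_rot: [-90.0, 0.0, 174.2]
ft_force: [-2.5, 0.9, 2.8]
finger_gap: 38.8
```

move_arm(motion=".2 -.05 0 0 0 0;.4 -.1 0 0 0 0;.6 -.15 0 0 0 0;.8 -.2 0 0 0 0;.9 -.22 0 0 0 0;1 -.22 0 0 0 0;1.1 -.23 0 0 0 0;1.2 -.24 0 0 0 0;1.2 -.24 0 0 0 0")

```text
time: 52.72
tool_pos: [536.7, 2.0, 52.6]
tcp_rot: [-90.0, -0.1, 174.2]
ft_force: [-6.2, 0.5, 7.6]
finger_gap: 38.9
```

move_arm(motion=".1 -.01 0 0 0 0;.2 -.02 0 0 0 0;.3 -.03 0 0 0 0;.4 -.04 0 0 0 0;.4 -.04 0 0 0 0")

```text
time: 53.13
tool_pos: [537.0, 2.0, 52.7]
tcp_rot: [-90.0, -0.6, 174.2]
ft_force: [-27.7, 1.4, 28.7]
finger_gap: 38.8
```

move_arm(motion="-.15 .01 0 0 0 0;-.35 .03 0 0 0 0;-.45 .04 0 0 0 0;-.45 .04 0 0 0 0")

```text
time: 53.47
tool_pos: [536.7, 2.0, 52.6]
tcp_rot: [-90.0, 0.0, 174.2]
ft_force: [-4.1, 0.4, 6.5]
finger_gap: 38.8
```

move_arm(motion="0 0 0 0 0 0;0 0 0 0 0 0;0 0 0 0 0 0;0 0 0 0 0 0", fingers=5.6)

```text
time: 53.8
tool_pos: [536.7, 1.9, 52.1]
tcp_rot: [-90.0, 0.0, 174.2]
ft_force: [-0.9, -0.1, 0.3]
finger_gap: 56.4
```

move_arm(motion="0 0 1 0 0 0;0 0 3 0 0 0;0 0 6 0 0 0;0 0 10 0 0 0;0 -3 11 0 0 0;-1 -7 11 0 0 0;-1.5 -11 11 0 0 0;-2 -15 11 0 0 0;-2 -19 11 0 0 0;-2 -22 11 0 0 0")

```text
time: 54.63
tool_pos: [516.2, -221.1, 163.5]
tcp_rot: [-89.9, 0.1, 174.1]
ft_force: [0.6, -0.4, -0.9]
finger_gap: 56.0
```

```bash
python3 - <<'E'
from h import *
t=snap("top","t9"); s=snap("side","s9"); print(readout.sense()["tool_pos"])
a=s["image"][150:240,225:345]; b=t["image"][125:225,245:315]; c=t["image"][160:265,325:425]
cv2.imwrite("pics/l.png",np.hstack([cv2.resize(b,(350,500),interpolation=cv2.INTER_CUBIC),np.vstack([cv2.resize(a,(400,300),interpolation=cv2.INTER_CUBIC),cv2.resize(c,(400,200))])]))
E
```

```text
[ 516.21791464 -222.76362845  163.35995772]
```

View pics/l.png

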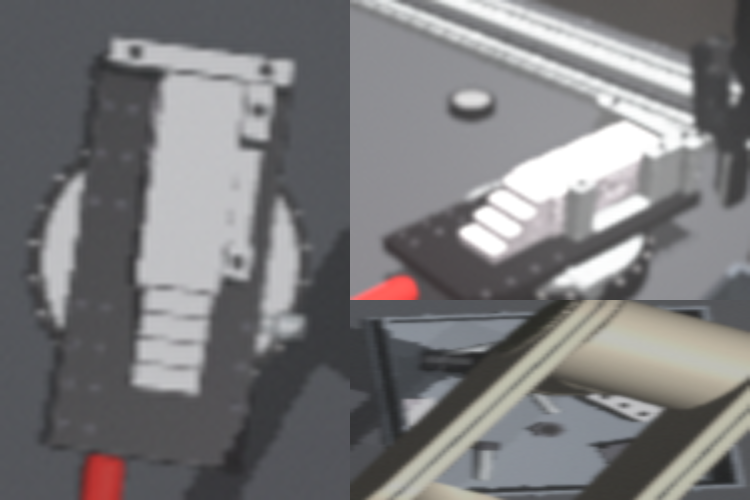

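The wedge is flush and in line, and the stack is still tight. Now the block, at about (471,-359) with its long axis at about 48°.

move_arm(motion="-1 -3 0 0 0 7;-2 -6 0 0 0 14;-3 -9 0 0 0 21;-4 -12 0 0 0 28;-4.5 -13.6 0 0 0 35;-4.5 -13.6 0 0 0 42;-4.5 -13.6 0 0 0 49;-4.5 -13.6 -3 0 0 54.4;-4.5 -13.6 -6 0 0 54.4;-4.5 -13.6 -8.5 0 0 54.4", fingers=6, squeeze=100)

```text
time: 55.57
tool_pos: [471.9, -353.6, 76.7]
tcp_rot: [-90.0, 0.0, -131.4]
ft_force: [-0.7, -0.4, -0.5]
finger_gap: 59.8
```

move_arm(motion="0 0 0 0 0 0;0 0 0 0 0 0;0 0 0 0 0 0")

```text
time: 55.82
tool_pos: [472.6, -354.4, 79.3]
tcp_rot: [-89.9, 0.0, -131.4]
ft_force: [-0.0, 0.1, 0.3]
finger_gap: 59.9
```

```bash
python3 - <<'E'
from h import *
s=snap("side","s10"); q=readout.sense(); print(q["tool_pos"],q["tcp_rot"])
cv2.imwrite("pics/m.png",cv2.resize(s["image"][235:355,330:450],(500,500),interpolation=cv2.INTER_CUBIC))
E
```

```text
[ 473.02480137 -354.93252309   79.98767473] [-8.97985677e+01  2.27135947e-03 -1.31402967e+02]
```

View pics/m.png

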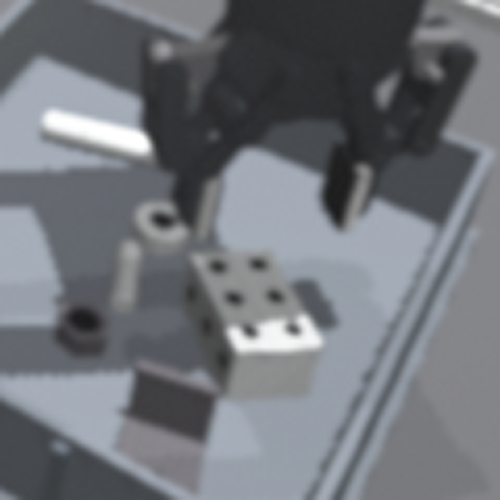

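The jaws line up across the block's short side. I correct by 3 mm and descend.

move_arm(motion="-.15 -.35 -1 0 0 0;-.15 -.35 -2.5 0 0 0;-.15 -.35 -4 0 0 0;-.15 -.35 -5.3 0 0 0;-.15 -.35 -6.2 0 0 0;-.15 -.35 -6.6 0 0 0;-.15 -.35 -6.6 0 0 0;-.15 -.35 -6.6 0 0 0")

```text
time: 56.53
tool_pos: [470.3, -357.8, 11.6]
tcp_rot: [-90.0, -0.0, -131.4]
ft_force: [-0.3, 0.2, 0.8]
finger_gap: 60.2
```

move_arm(motion="0 0 0 0 0 0;0 0 0 0 0 0;0 0 0 0 0 0;0 0 0 0 0 0;0 0 0 0 0 0;0 0 0 0 0 0", fingers=2)

```text
time: 57.03
tool_pos: [471.1, -358.4, 13.0]
tcp_rot: [-89.8, -0.0, -131.4]
ft_force: [-0.1, 0.3, 5.4]
finger_gap: 38.2
```

move_arm(motion="0 0 1 0 0 0;0 0 3 0 0 0;0 0 7 0 0 0;0 0 11 0 0 0;0 0 15 0 0 0;0 0 17 0 0 0;0 0 17 0 0 0;0 0 17 0 0 0")

```text
time: 57.7
tool_pos: [470.4, -357.7, 181.9]
tcp_rot: [-89.9, -0.0, -131.4]
ft_force: [-0.6, -0.1, -8.3]
finger_gap: 38.0
```

move_arm(motion="1.3 3 0 0 0 -6;2.8 6.6 0 0 0 -12;4.3 10.2 0 0 0 -18;5.8 13.8 0 0 0 -24;7.3 17.4 0 0 0 -30;8.8 21 0 0 0 -36;10.3 24.6 0 0 0 -42;11.8 28.2 0 0 0 -48;13.3 31.8 0 0 0 -54.4;14.5 34.4 0 0 0 -54.4")

```text
time: 58.53
tool_pos: [613.2, -9.8, 176.4]
tcp_rot: [-90.1, -0.4, 173.8]
ft_force: [0.2, -1.0, -7.3]
finger_gap: 38.6
```

move_arm(motion=".3 .8 0 0 0 0;.3 .8 0 0 0 0;.3 .8 0 0 0 0;.3 .8 0 0 0 0;.3 .8 0 0 0 0")

```text
time: 58.95
tool_pos: [617.1, -6.8, 179.8]
tcp_rot: [-90.0, -0.1, 174.1]
ft_force: [0.1, 0.3, -6.0]
finger_gap: 38.5
```

move_arm(motion="0 0 -2 0 0 0;0 0 -4 0 0 0;0 0 -6 0 0 0;0 0 -7.3 0 0 0;0 0 -8 0 0 0;0 0 -8.3 0 0 0;0 0 -8.3 0 0 0;0 0 -8.3 0 0 0")

```text
time: 59.62
tool_pos: [618.9, -5.8, 99.5]
tcp_rot: [-90.0, 0.1, 174.2]
ft_force: [0.3, 0.5, -6.4]
finger_gap: 38.3
```

move_arm(motion="0 0 -.1 0 0 0;0 0 -.2 0 0 0;0 0 -.3 0 0 0;0 0 -.4 0 0 0;0 0 -.4 0 0 0")

```text
time: 60.03
tool_pos: [618.0, -5.5, 94.2]
tcp_rot: [-90.0, -0.0, 174.2]
ft_force: [0.8, -0.5, -8.0]
finger_gap: 38.5
```

move_arm(motion="0 0 -.1 0 0 0;0 0 -.15 0 0 0;0 0 -.2 0 0 0;0 0 -.2 0 0 0;0 0 -.2 0 0 0")

```text
time: 60.45
tool_pos: [618.2, -5.5, 93.1]
tcp_rot: [-90.0, 0.0, 174.2]
ft_force: [-5.9, 1.2, 2.8]
finger_gap: 38.7
```

Contact made. I release, then lift straight up.

move_arm(motion="0 0 0 0 0 0;0 0 0 0 0 0;0 0 0 0 0 0;0 0 0 0 0 0", fingers=5.6)

```text
time: 60.78
tool_pos: [618.7, -5.6, 92.7]
tcp_rot: [-90.0, 0.1, 174.2]
ft_force: [0.5, 0.4, 0.7]
finger_gap: 56.3
```

move_arm(motion="0 0 .5 0 0 0;0 0 2 0 0 0;0 0 5 0 0 0;0 0 9 0 0 0;-1 -4 10 0 0 0;-3 -8 10 0 0 0;-5 -12 10 0 0 0;-7 -16 10 0 0 0;-9 -20 10 0 0 0;-9 -22 10 0 0 0")

```text
time: 61.62
tool_pos: [526.1, -227.9, 193.1]
tcp_rot: [-90.0, 0.0, 174.1]
ft_force: [0.1, 0.7, -0.4]
finger_gap: 56.2
```

```bash
python3 - <<'E'
from h import *
t=snap("top","t11"); s=snap("side","s11")
a=s["image"][150:240,225:345]; b=t["image"][125:225,245:315]; c=s["image"][225:384,260:460]
cv2.imwrite("pics/n.png",np.hstack([cv2.resize(b,(400,571),interpolation=cv2.INTER_CUBIC),np.vstack([cv2.resize(a,(400,300),interpolation=cv2.INTER_CUBIC),cv2.resize(c,(400,271))])]))
E
```

```text
(no output)
```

View pics/n.png

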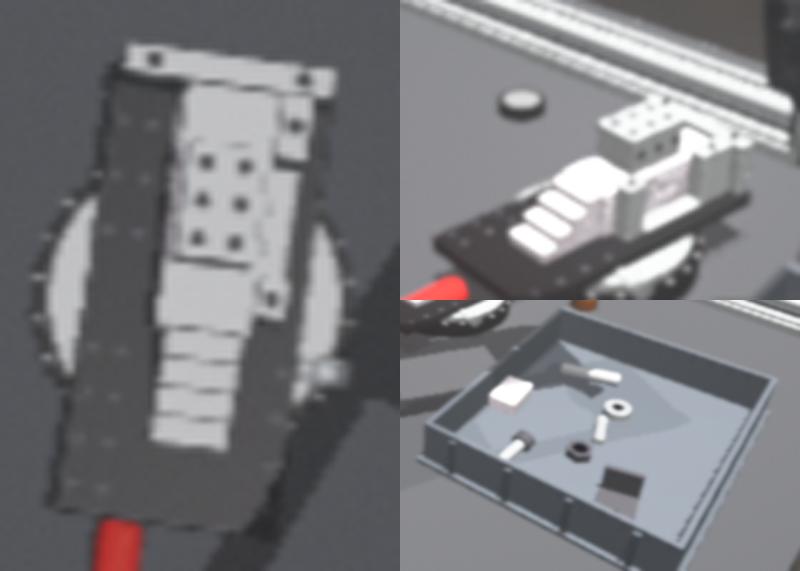

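The block sits on the middle of the stack, at about (618,-5) by the top view against a seat of about (619,-6). The wedge is flush, and all seven other pieces are in the crate. I hand in.

```bash
python3 -c "
from bench import r; print(r.hand_in())"
```

```text
the job is handed in; nothing more can be done
None
```

The scan setup is built and handed in at about 62 s of the 210 s allowed. The hand-in reports no verdict, so I don't know the judged result.

- **Stack:** All five coupons lie flat in the fixture corner. I pushed each against both fences as I placed it, then pushed the whole stack from its open end (28 N) and open side (26 N). It stopped firmly both times.
- **Wedge:** It stands on the plate in line with the stack. I slid its thick end against the stack's open end until it stopped at 28 N.
- **Block:** By a rough estimate from the top view it sits at about (618, -5) mm, against a stack middle of about (619, -6) mm. The limit is 15 mm.
- **Other things:** The last pictures show all seven other pieces still in the crate and the lens cap in place. The arm never went near the other bench items, but I did not measure their positions again.

Two checks disagreed, and one was weak:
- **Gripper reading:** It showed about 47 mm on the 50 mm coupons and 38–39 mm on the 40 mm parts, though everything was held securely.
- **Fence contact:** The contact points and the camera's estimate of the end fence differed by up to 2 mm along x. I relied on the contact forces.
- **Stack in the picture:** My camera measurement of the first coupon was thrown off by the bright strip beside it. Squareness therefore rests on the pushes and on looking at the pictures.

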